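# Pack and lock the service-module transit rack

### The job

Pack the spare plug-in modules on the bench for transport: stand each one upright in the rack well whose floor has the colour of its top, then lay the orange keeper bar over them so that it lies flat in its seat on the rack's two end blocks. Only then lock the bar by turning the T-handle clockwise, about three half turns, regrasping alternate ends, until it reaches its stop and the brass bolt is fully home over the bar's end; leave the other things on the bench alone.

Things in the scene. Friction and masses are not known exactly. Their poses are not given: they have to be found in the camera images.
- mod_red_c (a point): centre (half-way up, 20 mm above its underside) of the plug-in module with the red top, a transformer (dark core, copper winding): a block 36 mm (its x) by 44 mm (its y) by 40 mm high, 120 g, standing upright; the red cap is its top. May be absent
- well_red (a point): centre of the red floor pad of one of the rack's four wells, on the pad's upper face, 6 mm above the table; a well is 41 mm along the rack's x by 49 mm along its y inside, its side walls and dividers rise 9 mm above the pad. Axes parallel to the rack's. The order of the colours along the row varies
- mod_yellow_c (a point): centre (half-way up, 20 mm above its underside) of the plug-in module with the yellow top, a black converter brick with a pale band: a block 36 mm (its x) by 44 mm (its y) by 40 mm high, 120 g, standing upright; the yellow cap is its top. May be absent
- well_yellow (a point): centre of the yellow floor pad of one of the rack's four wells, on the pad's upper face, 6 mm above the table; a well is 41 mm along the rack's x by 49 mm along its y inside, its side walls and dividers rise 9 mm above the pad. Axes parallel to the rack's. The order of the colours along the row varies
- mod_blue_c (a point): centre (half-way up, 20 mm above its underside) of the plug-in module with the blue top, a white relay with a steel band: a block 36 mm (its x) by 44 mm (its y) by 40 mm high, 120 g, standing upright; the blue cap is its top. May be absent
- well_blue (a point): centre of the blue floor pad of one of the rack's four wells, on the pad's upper face, 6 mm above the table; a well is 41 mm along the rack's x by 49 mm along its y inside, its side walls and dividers rise 9 mm above the pad. Axes parallel to the rack's. The order of the colours along the row varies
- mod_green_c (a point): centre (half-way up, 20 mm above its underside) of the plug-in module with the green top, a finned aluminium heatsink module: a block 36 mm (its x) by 44 mm (its y) by 40 mm high, 120 g, standing upright; the green cap is its top. May be absent
- well_green (a point): centre of the green floor pad of one of the rack's four wells, on the pad's upper face, 6 mm above the table; a well is 41 mm along the rack's x by 49 mm along its y inside, its side walls and dividers rise 9 mm above the pad. Axes parallel to the rack's. The order of the colours along the row varies
- bar_grip (a point): centre of the handle's black crosspiece (18 mm wide along x, 80 mm along y, 12 mm high) of the orange keeper bar. The bar is a plate 36 mm (x) by 268 mm (y) by 8 mm thick, 220 g, same at both ends; this point is 36 mm above its underside and the free gap between plate and crosspiece is 22 mm high
- bar_seat (a point): fixed point of the rack where the centre of the bar's crosspiece lies when the bar is seated, 85 mm above the table, over the middle of the row of wells; its y axis runs along the row towards the T-handle and its x axis across it. The seated bar rests on the two grey end blocks (top 49 mm above the table), 3 mm above the modules' tops, between cheeks and end stops 7 mm high that leave 3 mm of play on each side (either end of the bar may point to the T-handle)
- tee_hub (a point): centre of the T-handle, on its vertical axis and on the centre line of its crossbar, 96 mm above the table; fixed, 205 mm from the middle of the row. The crossbar is a level steel rod 12 mm thick and 110 mm long; the blue gear head below it is 64 by 70 mm, its top 68 mm above the table
- tee_red (a point): point on the crossbar's centre line 42 mm from the axis, towards the end with the red tip; a good place to grip
- tee_black (a point): the same on the other side, towards the end with the black tip
- tee (a joint): angle of the T-handle, rad: grows as it is turned clockwise seen from above; starts between 0 and 0.8, hard stop at 9.42. It turns against a friction of about 0.08 N m and stays where it is left
- bolt (a joint): how far the brass lock bolt, geared to the T-handle (2.55 mm per rad), has come out of the gear head over the end of the bar, m: 0 drawn back, 0.024 fully home; at 0 it clears the seated bar's end by 8 mm, and passes 2.5 mm above the plate
- screwdriver: bystander, to be left alone: screwdriver, 180 mm, lying left of the modules
- brush: bystander, to be left alone: brush, 160 mm, lying at the right, beyond the bar
- reel: bystander, to be left alone: grey reel, 60 mm across, 46 mm high, standing behind the rack; origin at its underside
- flux: bystander, to be left alone: amber bottle, 36 mm across, 90 mm high, behind the rack; origin at its underside
- jar: bystander, to be left alone: clear jar, 56 mm across, 60 mm high, behind the rack; origin at its underside
- mug: bystander, to be left alone: white mug, 80 mm across, 92 mm high, behind the rack; origin at its underside
- meter: bystander, to be left alone: yellow handheld meter, 150 by 76 by 34 mm, lying to the left; origin at its underside
- bar: the orange keeper bar itself: origin at the centre of its underside, same axes as bar_grip
There are look-alikes about, which are no part of the job. Of the things that look like the part that bears mod_blue_c, the smallest one is meant.

How it is judged:
By the outcome, as a careful person would: the job done as asked, in the order asked, and still so for the second after the job is handed in, with the robot touching nothing.
Of mod_red, mod_yellow, mod_blue, mod_green only 2 to 4 are there at a start; the rules pass over those that are not, and their reading is None.
At some moment in a run one of mod_red, mod_yellow, mod_blue, mod_green, bar may be knocked a few centimetres aside while the robot is not near it.
Once in a run the grip may slacken for a moment while it holds something.
It also fails if it takes over 208 s, if anything falls off the work surface, if the arm or the gripper's body presses on something with over 40 N, if the wrist force passes 120 N, or if a joint passes its speed limit or range.

### The arm

A 6-joint arm with a two-finger parallel gripper is mounted at the origin on the work surface. World frame = base frame: x ahead of the robot, y to its left, z up, the work surface at z = 0. Lengths are in m, angles in rad, forces in N, time in s.
With the tool pointing down it reaches from about 0.35 to 0.85 m from the base axis. Payload 8.1 kg.
Tool frame: the origin (TCP) lies on the mounting face of the last link; the fingertips stand 186 mm ahead of it and the grasp point (between the pads) lies 167 mm ahead of it; z points along the fingers, y is the line along which they close (so a half turn about z gives the same grasp; the last joint's range is limited). The gripper opens to 93 mm and grips with 3 to 60 N. Pads are 15 mm wide; open, the fingers measure 128 mm over their backs; the gripper's body (75 mm by 188 mm) begins 65 mm behind the grasp point.
Start: joints at [1.049, 0.13, 1.488, -0, 1.523, -0.085], TCP at [0.254, 0.544, 0.405] pointing down, gripper open.
Joint ranges: [-2.96, 2.96], [-0.89, 2.26], [0.02, 2.5], [-1.34, 4.48], [0, 2.73], [-2.66, 2.66]. Speed limits (rad/s): [2.39, 2.39, 2.79, 3.14, 3.14, 3.14].

### API

Orientations are given as a rotation vector (axis times angle).
In Python, from plant import * gives the robot as it stands. The module is installed in compiled form; this text tells all that it offers.
- The arm moves only by the tool arm_command, never from a script. Its argument "increments" is a list of rows, each a list of 6 numbers: the shift along the tool's x, y, z in units of 0.2 m (1.0 is 0.2 m), then the turn, a rotation vector about the tool's x, y, z in units of pi rad (1.0 is pi rad). A call has exactly 5 rows; each row is the pose to reach, as a shift and turn from the pose commanded when the call began, along the tool's axes at that moment, turning the shorter way round; what a row does not reach only later rows make up. A row lasts 1/8 s, in which the tool goes at most 62.5 mm and 10.7 degrees, less where a joint would pass 70% of its speed; a pose out of reach is approached as far as the arm can. A call with a number of a shift or a turn outside -1 to 1 is refused whole. A call with a gripper value outside its range is refused whole. "fingers" is the closure, from -1 (fully open) to 1 (shut), set as the call begins (left out, the last holds). The fingers move at their own pace and stop on an object; "force" is the grip in N (left out, the last holds). Time passes only in rows, so rows that repeat a pose let the fingers close, or fill a call up. It gives the time, the measured TCP pose, the force, the opening and the grip force at its end, in the units of the state.
- read_state(): the state, without advancing time (a new reading comes with each control period).
- read_camera(name): name is "scene" or "top" or "wrist"; returns a dict with "image" (384x512x3 uint8, red, green, blue), "fx", "fy", "cx", "cy" (pixels), "T" (4x4, takes a point from camera to world coordinates). Camera axes: x right, y down, z forward; pixel columns grow to the right and rows downward; lengths in m; the calibration is good to about 2 mm. A picture is of the moment at which its call begins. There is no depth.
- close_job(): hands the job in; it is judged then, once.
The state is a dict: "t": time; "q": joint angles; "dq": joint speeds; "joint_torque": joint torques, N m; "tool_pos": TCP position; "orientation": TCP orientation; "force": force on the tool from outside, world axes, zero at the start; "wrist_torque": the same for the moment, N m; "opening": finger opening in m; "gripper_force": force on a finger pad.
Only numpy, scipy, OpenCV 4.12 (cv2) and the standard library are available. Lean on these libraries where they do the work, as an engineer would, in place of code of your own. Each camera call takes 0.05 s, during which the arm holds its last target. There are 200 camera calls.

## Working session

There is one attempt and no reset: what is moved stays moved. The work goes in short steps, Python scripts to look and compute and a tool call to move; the robot and the scene stay as the last step left them, time stands still between calls to the robot, and variables do not carry over. Pictures are saved under pics/ and viewed, at most 14 in all, crops included, and the job is handed in when it is done.

Besides the shell and the picture viewer there is one more tool, called after ">>>" as name([rows], argument=value, ...), one row to a line, values as JSON. arm_command: Moves the arm, as the interface text tells. Shifts and turns lie within -1 to 1; 1 stands for 0.2 m of shift or pi rad of turn. Its arguments: {"type":"object","properties":{"increments":{"type":"array","items":{"type":"array","items":{"type":"number","minimum":-1,"maximum":1}}},"fingers":{"type":"number"},"force":{"type":"number"}},"required":["increments"]}

```bash
mkdir -p pics; python3 - <<'E'
from plant import *
import cv2,numpy as np
s=read_state();print({k:np.round(v,3) for k,v in s.items()})
for n in ("top","scene"):
    c=read_camera(n);print(n,c["fx"],c["fy"],c["cx"],c["cy"],np.round(c["T"],3).tolist())
    cv2.imwrite(f"pics/{n}0.png",c["image"][:,:,::-1]); 
    cv2.imwrite(f"pics/{n}0b.png",cv2.resize(c["image"][:,:,::-1],(800,600),interpolation=cv2.INTER_CUBIC))
E
```

```text
{'t': np.float64(0.0), 'q': array([ 1.049,  0.131,  1.489,  0.   ,  1.523, -0.085]), 'dq': array([ 0.001, -0.   , -0.001,  0.   ,  0.001,  0.001]), 'joint_torque': array([-2.0000e-03, -5.5983e+01, -4.9176e+01,  7.7000e-02,  3.6000e-02,
       -0.0000e+00]), 'tool_pos': array([0.254, 0.543, 0.404]), 'orientation': array([-6.810e-01, -3.066e+00,  3.000e-03]), 'force': array([ 0.375,  0.881, -0.68 ]), 'wrist_torque': array([-0.01 , -0.08 , -0.003]), 'gripper_force': np.float64(0.0), 'opening': np.float64(0.093)}
top 382.5959808088027 382.5959808088027 250.20810012655758 193.3475286243401 [[-0.03, -0.991, 0.132, 0.442], [-0.999, 0.029, -0.014, -0.007], [0.01, -0.132, -0.991, 1.14], [0.0, 0.0, 0.0, 1.0]]
scene 348.96462699382135 348.96462699382135 256.9843859781027 198.18618113071142 [[0.662, 0.592, -0.46, 1.018], [0.749, -0.508, 0.424, -0.405], [0.017, -0.626, -0.78, 0.818], [0.0, 0.0, 0.0, 1.0]]
```

View pics/top0b.png

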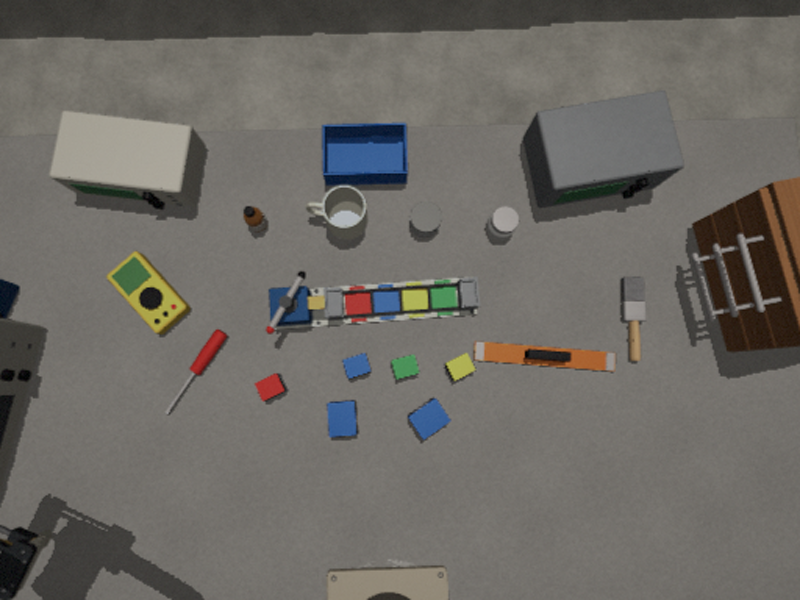

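View pics/scene0b.png

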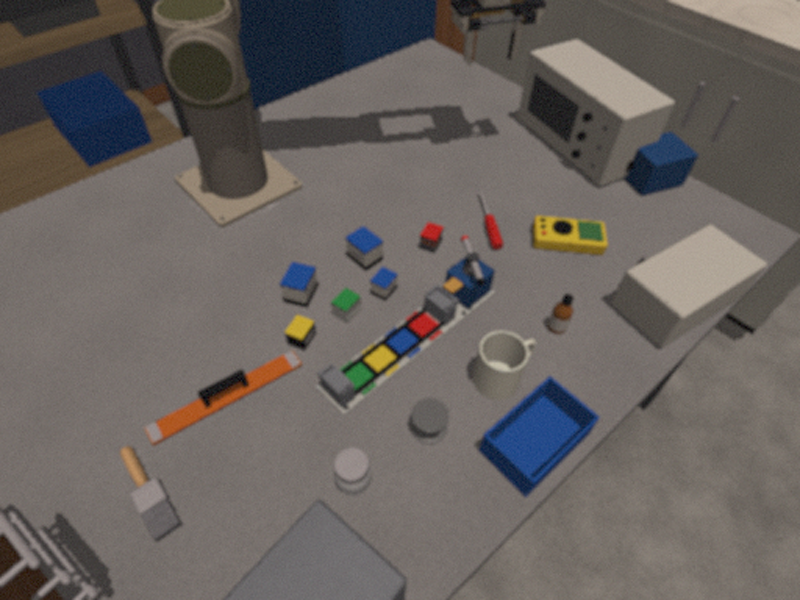

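The top view shows all four modules: red (270,387), small blue (357,366), green (405,367) and yellow (460,367). The two bigger blue blocks are decoys. The rack runs red, blue, yellow, green from the T-handle. The bar is at (545,357) and the tee hub at about (287,302). Next I measure these.

```bash
cat > h.py <<'E'
from plant import *
import cv2,numpy as np
from scipy.spatial.transform import Rotation as R
def ray(c,uv,z):
    T=c["T"];d=T[:3,:3]@np.array([(uv[0]-c["cx"])/c["fx"],(uv[1]-c["cy"])/c["fy"],1.]);o=T[:3,3]
    return o+d*(z-o[2])/d[2]
HUE={"red":[(0,6),(174,180)],"yellow":[(24,36)],"blue":[(102,120)],"green":[(50,75)],"orange":[(7,16)]}
def mask(img,col,s=130,v=60):
    h=cv2.cvtColor(img,cv2.COLOR_RGB2HSV);m=np.zeros(h.shape[:2],np.uint8)
    for a,b in HUE[col]: m|=cv2.inRange(h,(a,s,v),(b,255,255))
    return m
def blobs(c,col,z,amin=40,**k):
    """contours projected on plane z: centre, size (long, short), yaw of the SHORT side, mod pi"""
    out=[]
    for q in cv2.findContours(mask(c["image"],col,**k),cv2.RETR_EXTERNAL,cv2.CHAIN_APPROX_NONE)[0]:
        if cv2.contourArea(q)<amin: continue
        P=np.array([ray(c,p[0],z)[:2] for p in q],np.float32)
        (x,y),(w,h),a=cv2.minAreaRect(P*1000)
        a=np.radians(a)
        if w>h: w,h,a=h,w,a+np.pi/2
        uv=q[:,0].mean(0)
        out.append(dict(uv=uv.round(1),xy=np.array([x,y])/1000,size=(round(h),round(w)),yaw=(a+np.pi/2)%np.pi-np.pi/2))
    return out
def show(c,name):
    cv2.imwrite("pics/"+name,cv2.resize(c["image"][:,:,::-1],(800,600)))
def yaw():
    M=R.from_rotvec(read_state()["orientation"]).as_matrix();return np.arctan2(M[1,1],M[0,1])
E
python3 - <<'E'
from h import *
c=read_camera("top")
for col,z in [("red",.04),("yellow",.04),("blue",.04),("green",.04),("red",.006),("yellow",.006),("blue",.006),("green",.006),("orange",.008)]:
    for b in blobs(c,col,z):
        if 130<b["uv"][1]<290: print(col,z,b["uv"],b["xy"].round(3),b["size"],round(b["yaw"],2))
E
```

```text
red 0.04 [172.3 247.3] [0.44  0.204] (45, 36) 0.43
red 0.04 [132.9 225. ] [0.507 0.316] (88, 25) 0.96
red 0.04 [228.9 193.9] [0.589 0.039] (47, 40) 0.05
yellow 0.04 [294.1 234.5] [ 0.466 -0.145] (44, 34) 0.43
yellow 0.04 [265.3 190.9] [ 0.594 -0.067] (46, 38) 0.05
yellow 0.04 [ 94.  185.8] [0.621 0.429] (151, 75) -0.85
blue 0.04 [218.4 267.7] [0.378 0.074] (61, 48) 1.55
blue 0.04 [274.  267.8] [ 0.374 -0.084] (60, 50) 0.56
blue 0.04 [227.9 233.6] [0.474 0.045] (43, 34) 0.29
blue 0.04 [247.  192.4] [ 0.591 -0.013] (46, 38) -0.03
blue 0.04 [176.5 191.1] [0.602 0.195] (59, 27) 1.05
blue 0.04 [191.1 196.3] [0.591 0.155] (64, 46) 1.56
red 0.006 [172.3 247.3] [0.44 0.21] (46, 37) 0.43
red 0.006 [132.9 225. ] [0.509 0.326] (91, 26) 0.96
red 0.006 [228.9 193.9] [0.593 0.041] (48, 42) 0.05
yellow 0.006 [294.1 234.5] [ 0.466 -0.149] (45, 35) 0.43
yellow 0.006 [265.3 190.9] [ 0.599 -0.068] (48, 40) 0.05
yellow 0.006 [ 94.  185.8] [0.627 0.442] (156, 77) -0.85
blue 0.006 [218.4 267.7] [0.377 0.076] (63, 50) 1.55
blue 0.006 [274.  267.8] [ 0.372 -0.086] (62, 51) 0.56
blue 0.006 [227.9 233.6] [0.475 0.047] (44, 35) 0.29
blue 0.006 [247.  192.4] [ 0.596 -0.013] (48, 39) -0.03
blue 0.006 [176.5 191.1] [0.607 0.201] (61, 28) 1.05
blue 0.006 [191.1 196.3] [0.596 0.16 ] (66, 48) 1.56
orange 0.008 [348.3 227.6] [ 0.482 -0.31 ] (230, 36) -0.11
orange 0.008 [162.  138.5] [0.768 0.24 ] (32, 28) 0.7
orange 0.008 [500.5 164. ] [ 0.662 -0.787] (284, 23) -1.4
orange 0.008 [506.4 142. ] [ 0.723 -0.799] (195, 53) 1.45
```

```bash
cat >> h.py <<'E'
HUE["green"]=[(40,90)]
def plan(targets,start=None):
    """print, per call, the end row (x,y,z shift /0.2, turn z /pi) for targets (x,y,z of GRASP POINT, yaw of tool y)"""
    s=read_state();p=np.array(s["tool_pos"])-[0,0,.167];w=yaw()
    if start is not None: p,w=np.array(start[:3]),start[3]
    for t in targets:
        q,v=np.array(t[:3]),t[3];n=max(1,int(np.ceil(max(np.linalg.norm(q-p)/.19,abs(v-w)/.85))))
        for k in range(n):
            d=(q-p)/(n-k);a=(v-w)/(n-k)
            x=np.array([-np.sin(w),np.cos(w),0]);y=np.array([np.cos(w),np.sin(w),0])
            print([round(float(g),3) for g in (x@d/.2,y@d/.2,-d[2]/.2)],"turn",round(-a/np.pi,3))
            p=p+d;w+=a
        print("  at",p.round(4),round(w,3))
E
python3 - <<'E'
from h import *
c=read_camera("top")
for z in(.04,.006):
  for b in blobs(c,"green",z,s=80): 
    if 130<b["uv"][1]<290: print(z,b["uv"],b["xy"].round(3),b["size"],round(b["yaw"],2))
plan([(.44,.204,.20,.43)])
E
```

```text
0.04 [258.8 234.3] [ 0.47  -0.043] (45, 36) 0.25
0.04 [283.5 190. ] [ 0.596 -0.119] (48, 40) 0.05
0.04 [ 83.3 175.9] [0.653 0.46 ] (54, 49) 0.72
0.006 [258.8 234.3] [ 0.47  -0.045] (46, 37) 0.25
0.006 [283.5 190. ] [ 0.601 -0.122] (49, 41) 0.05
0.006 [ 83.3 175.9] [0.659 0.475] (56, 50) 0.72
[-0.521, -0.381, 0.062] turn 0.075
[-0.595, -0.25, 0.062] turn 0.075
[-0.637, -0.105, 0.062] turn 0.075
  at [0.44  0.204 0.2  ] 0.43
```

>>> arm_command([
  [-0.521,-0.381,0.062,0,0,0.075],
  [-0.521,-0.381,0.062,0,0,0.075],
  [-0.521,-0.381,0.062,0,0,0.075],
  [-0.521,-0.381,0.062,0,0,0.075],
  [-0.521,-0.381,0.062,0,0,0.075],
], fingers=-0.3)

```text
t: 0.82
tool_pos: [0.3155, 0.4315, 0.3926]
orientation: [-1.034, -2.966, -0.001]
force: [-0.4, -0.4, 0.5]
opening: 0.0607
gripper_force: 0.0
```

>>> arm_command([
  [-0.595,-0.25,0.062,0,0,0.075],
  [-0.595,-0.25,0.062,0,0,0.075],
  [-0.595,-0.25,0.062,0,0,0.075],
  [-0.595,-0.25,0.062,0,0,0.075],
  [-0.595,-0.25,0.062,0,0,0.075],
])

```text
t: 1.45
tool_pos: [0.3774, 0.3187, 0.3802]
orientation: [-1.375, -2.825, -0.001]
force: [-0.2, 0.5, -0.0]
opening: 0.0603
gripper_force: 0.0
```

>>> arm_command([
  [-0.637,-0.105,0.062,0,0,0.075],
  [-0.637,-0.105,0.062,0,0,0.075],
  [-0.637,-0.105,0.062,0,0,0.075],
  [-0.637,-0.105,0.062,0,0,0.075],
  [-0.637,-0.105,0.062,0,0,0.075],
])

```text
t: 2.08
tool_pos: [0.4392, 0.2056, 0.3678]
orientation: [-1.697, -2.644, -0.001]
force: [0.1, -0.1, -0.2]
opening: 0.0601
gripper_force: 0.0
```

```bash
python3 - <<'E'
from h import *
s=read_state();print(s["tool_pos"],s["orientation"],yaw(),s["opening"],s["t"])
c=read_camera("wrist");show(c,"w1.png");print(c["T"].round(3).tolist(),c["fx"])
for b in blobs(c,"red",.04,300): print(b)
E
```

```text
[0.43919518 0.20558118 0.36776003] [-1.69652720e+00 -2.64378777e+00 -7.91132980e-04] 0.4297551048860455 0.060112554458315225 2.075
[[0.909, 0.399, 0.121, 0.405], [0.417, -0.87, -0.265, 0.28], [-0.0, 0.291, -0.957, 0.348], [0.0, 0.0, 0.0, 1.0]] 298.1574178216951
{'uv': array([256.9, 175.1]), 'xy': array([0.43777502, 0.20591045]), 'size': (44, 36), 'yaw': np.float64(0.4176814302259442)}
{'uv': array([361.1,  97.5]), 'xy': array([0.50024707, 0.31977744]), 'size': (85, 24), 'yaw': np.float64(0.9651313100994243)}
```

View pics/w1.png

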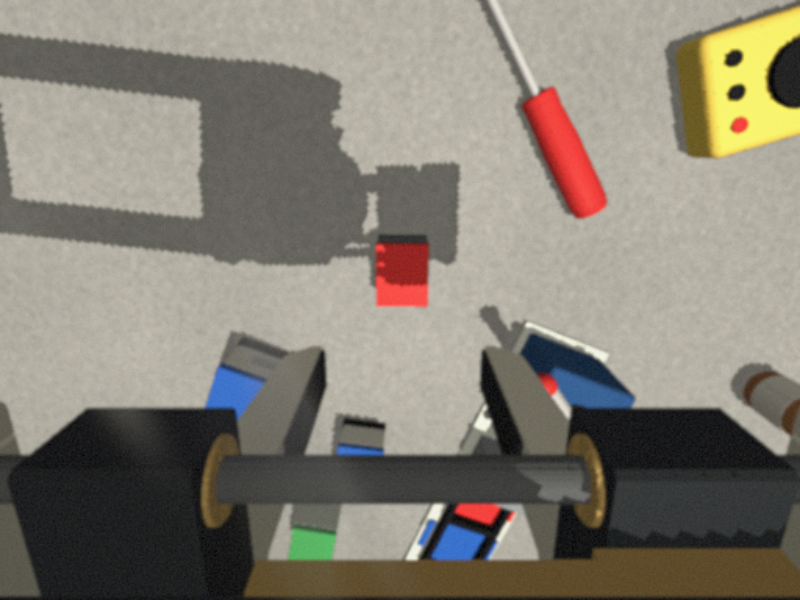

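The wrist view shows the red cap at (401,270) in the 800-px image, square to the fingers and 44x36 mm. I'll grasp it and then look at the wells from above.

```bash
python3 - <<'E'
from h import *
plan([(.4383,.2053,.07,.42),(.4383,.2053,.031,.42),(.4383,.2053,.16,.42),(.597,-.13,.23,.05)])
E
```

```text
[0.001, -0.004, 0.654] turn 0.003
  at [0.4383 0.2053 0.07  ] 0.42
[0.0, 0.0, 0.195] turn -0.0
  at [0.4383 0.2053 0.031 ] 0.42
[0.0, 0.0, -0.645] turn -0.0
  at [0.4383 0.2053 0.16  ] 0.42
[-0.927, 0.02, -0.175] turn 0.059
[-0.908, 0.191, -0.175] turn 0.059
  at [ 0.597 -0.13   0.23 ] 0.05
```

>>> arm_command([
  [0.001,-0.004,0.2,0,0,0.003],
  [0.001,-0.004,0.4,0,0,0.003],
  [0.001,-0.004,0.6,0,0,0.003],
  [0.001,-0.004,0.654,0,0,0.003],
  [0.001,-0.004,0.654,0,0,0.003],
])

```text
t: 2.75
tool_pos: [0.4387, 0.2044, 0.2369]
orientation: [-1.711, -2.634, 0.001]
force: [-0.2, -0.5, 0.8]
opening: 0.0606
gripper_force: 0.0
```

>>> arm_command([
  [0,0,0.07,0,0,0],
  [0,0,0.14,0,0,0],
  [0,0,0.195,0,0,0],
  [0,0,0.195,0,0,0],
  [0,0,0.195,0,0,0],
])

```text
t: 3.38
tool_pos: [0.4391, 0.2038, 0.1979]
orientation: [1.713, 2.634, 0.0]
force: [-0.2, -1.3, 0.4]
opening: 0.0601
gripper_force: 0.0
```

>>> arm_command([
  [0,0,0,0,0,0],
  [0,0,0,0,0,0],
  [0,0,0,0,0,0],
  [0,0,0,0,0,0],
  [0,0,0,0,0,0],
], fingers=1, force=30)

```text
t: 4.0
tool_pos: [0.4391, 0.2039, 0.198]
orientation: [1.712, 2.634, 0.0]
force: [-1.0, -0.8, 2.4]
opening: 0.0357
gripper_force: 30.0
```

>>> arm_command([
  [0,0,-0.1,0,0,0],
  [0,0,-0.3,0,0,0],
  [0,0,-0.5,0,0,0],
  [0,0,-0.645,0,0,0],
  [0,0,-0.645,0,0,0],
])

```text
t: 4.62
tool_pos: [0.4398, 0.2041, 0.3292]
orientation: [1.711, 2.631, 0.006]
force: [0.1, -0.1, -0.8]
opening: 0.0363
gripper_force: 30.0
```

>>> arm_command([
  [-0.185,0.004,-0.035,0,0,0.012],
  [-0.37,0.008,-0.07,0,0,0.024],
  [-0.556,0.012,-0.105,0,0,0.036],
  [-0.742,0.016,-0.14,0,0,0.048],
  [-0.927,0.02,-0.175,0,0,0.059],
])

```text
t: 5.25
tool_pos: [0.5177, 0.0348, 0.3597]
orientation: [-1.949, -2.461, 0.003]
force: [0.5, -0.1, -1.0]
opening: 0.0358
gripper_force: 30.0
```

>>> arm_command([
  [-0.185,0.038,-0.035,0,0,0.012],
  [-0.37,0.076,-0.07,0,0,0.024],
  [-0.556,0.115,-0.105,0,0,0.036],
  [-0.742,0.153,-0.14,0,0,0.048],
  [-0.908,0.191,-0.175,0,0,0.059],
])

```text
t: 5.88
tool_pos: [0.5969, -0.1332, 0.3943]
orientation: [-2.168, -2.269, 0.002]
force: [1.0, 1.4, -0.6]
opening: 0.0363
gripper_force: 30.0
```

```bash
python3 - <<'E'
from h import *
s=read_state();print(s["tool_pos"],yaw(),s["opening"],s["t"])
c=read_camera("wrist");show(c,"w2.png")
for col in("red","yellow","blue","green"):
  for b in blobs(c,col,.006,300,s=100): print(col,b["uv"],b["xy"].round(4),b["size"],round(b["yaw"],3))
E
```

```text
[ 0.59691919 -0.13322796  0.39429054] 0.045442383973622116 0.03626145382775825 5.875
red [257.6 252.7] [ 0.6008 -0.2616] (118, 98) 0.048
red [261.1  15. ] [0.5915 0.0332] (42, 30) -1.526
yellow [260.5 106.8] [ 0.5962 -0.0659] (45, 43) 0.046
blue [ 50.5 117.2] [ 0.3423 -0.0884] (70, 60) 0.568
blue [261.3  60.1] [ 0.5939 -0.0127] (50, 42) 0.031
blue [489.2  64.3] [ 0.8464 -0.0077] (127, 66) 0.287
blue [145.4   5.7] [0.4659 0.0355] (41, 14) -1.526
green [261.1 154.9] [ 0.5989 -0.1221] (46, 42) 0.046
green [142.5  82.2] [ 0.4565 -0.0429] (47, 40) 0.231
```

View pics/w2.png

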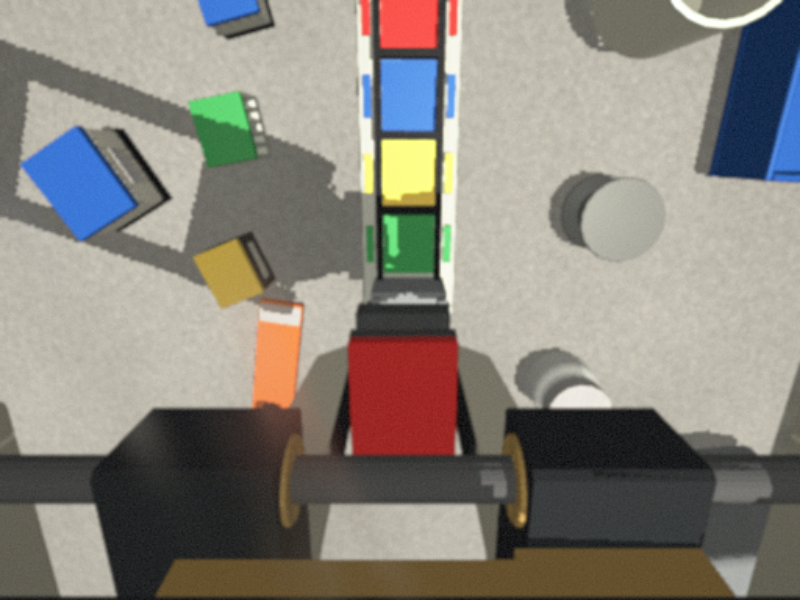

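The held red cap is at about (403,395) and the wells line up in column 409. I use the held cap to check the wrist camera's sideways bias.

```bash
python3 - <<'E'
from h import *
s=read_state();w=yaw();g=np.array(s["tool_pos"])-[0,0,.167]
print(g,w,s["orientation"])
c=read_camera("wrist");print(c["cx"],c["cy"],c["T"][:3,3])
m=mask(c["image"],"red",100,40)
X=np.array([-np.sin(w),np.cos(w)]);Y=np.array([np.cos(w),np.sin(w)])
for r in (225,240,255,270):
    k=np.where(m[r]>0)[0];a,b=[ray(c,(u,r),g[2]+.009)[:2] for u in (k.min()-.5,k.max()+.5)]
    print(r,k.min(),k.max(),"width",np.linalg.norm(b-a),"Yoff",((a+b)/2-g[:2])@Y,"Xoff",((a+b)/2-g[:2])@X)
rr=np.where(m[200:300,257]>0)[0]+200;print(rr.min(),rr.max())
for u in (rr.min()-.5,): print("front edge X",(ray(c,(257,u),g[2]+.009)[:2]-g[:2])@X)
E
```

```text
[ 0.59785179 -0.13649129  0.22829239] 0.04172528942392432 [ 2.17431914  2.26699199 -0.00296112]
257.6636177904599 186.71068617403296 [ 0.59421254 -0.05457455  0.37514952]
225 222 292 width 0.035752211243478514 Yoff -0.0008070562131059859 Xoff 0.019483263670336867
240 222 293 width 0.03684831939819418 Yoff -0.0005562226488707642 Xoff 0.011123028574242019
255 223 293 width 0.036940281020041855 Yoff -0.00029679939172301393 Xoff 0.0024849205173758217
270 183 292 width 0.05821574025637033 Yoff -0.011147611543284211 Xoff -0.006459214730959239
215 291
front edge X 0.025177343834171906
```

```bash
python3 - <<'E'
from h import *
for i in range(3):
    c=read_camera("wrist");s=read_state();print(np.round(s["tool_pos"],4),round(yaw(),4),s["t"])
for col in("red","yellow","blue","green"):
  for b in blobs(c,col,.006,300,s=100):
    if abs(b["xy"][0]-.6)<.02: print(col,b["uv"],b["xy"].round(4),b["size"],round(b["yaw"],3))
m=mask(c["image"],"red",100,40)
E
```

```text
[ 0.5969 -0.1333  0.3945] 0.0449 6.025
[ 0.5966 -0.1322  0.3945] 0.0462 6.075
[ 0.5964 -0.1316  0.3947] 0.0472 6.125
red [257.7 252.9] [ 0.6007 -0.2615] (120, 98) 0.048
red [261.6  15.5] [0.5919 0.0339] (42, 31) -1.525
yellow [261.1 107.5] [ 0.5963 -0.0653] (44, 42) 0.046
blue [261.5  60.7] [ 0.5938 -0.0128] (50, 42) 0.046
green [261.3 155.8] [ 0.5994 -0.1219] (47, 41) 0.034
```

```bash
python3 - <<'E'
from h import *
plan([(.5925,.040,.12,.046),(.5925,.040,.06,.046),(.5925,.040,.038,.046)])
E
```

```text
[0.429, 0.01, 0.269] turn 0.0
[0.429, 0.01, 0.269] turn 0.0
  at [0.5925 0.04   0.12  ] 0.046
[0.0, 0.0, 0.3] turn -0.0
  at [0.5925 0.04   0.06  ] 0.046
[0.0, 0.0, 0.11] turn -0.0
  at [0.5925 0.04   0.038 ] 0.046
```

>>> arm_command([
  [0.17,0.004,0.1,0,0,0],
  [0.34,0.008,0.2,0,0,0],
  [0.51,0.012,0.3,0,0,0],
  [0.68,0.016,0.42,0,0,0],
  [0.858,0.02,0.538,0,0,0],
])

```text
t: 6.75
tool_pos: [0.5916, 0.0419, 0.2876]
orientation: [-2.166, -2.274, 0.001]
force: [0.8, -0.7, -1.0]
opening: 0.0357
gripper_force: 30.0
```

>>> arm_command([
  [0,0,0,0,0,0],
  [0,0,0,0,0,0],
  [0,0,0.1,0,0,0],
  [0,0,0.2,0,0,0],
  [0,0,0.3,0,0,0],
])

```text
t: 7.38
tool_pos: [0.5923, 0.039, 0.2271]
orientation: [-2.169, -2.271, 0.001]
force: [0.5, 0.3, -1.0]
opening: 0.0358
gripper_force: 30.0
```

```bash
python3 - <<'E'
from h import *
for i in range(6): c=read_camera("wrist")
s=read_state();print(np.round(s["tool_pos"],4),round(yaw(),4),s["t"])
plan([(.5925,.040,.06,.046),(.5925,.040,.038,.046)])
E
```

```text
[0.5932 0.0396 0.2298] 0.0469 7.675
[0.002, -0.003, 0.014] turn 0.0
  at [0.5925 0.04   0.06  ] 0.046
[0.0, 0.0, 0.11] turn -0.0
  at [0.5925 0.04   0.038 ] 0.046
```

>>> arm_command([
  [0.002,-0.003,0.03,0,0,0],
  [0.002,-0.003,0.055,0,0,0],
  [0.002,-0.003,0.08,0,0,0],
  [0.002,-0.003,0.105,0,0,0],
  [0.002,-0.003,0.122,0,0,0],
])

```text
t: 8.3
tool_pos: [0.592, 0.04, 0.2042]
orientation: [-2.168, -2.273, 0.001]
force: [0.9, -0.2, -1.8]
opening: 0.0357
gripper_force: 30.0
```

>>> arm_command([
  [0,0,0,0,0,0],
  [0,0,0,0,0,0],
  [0,0,0,0,0,0],
  [0,0,0,0,0,0],
  [0,0,0,0,0,0],
])

```text
t: 8.93
tool_pos: [0.5921, 0.04, 0.2048]
orientation: [2.169, 2.273, 0.0]
force: [-0.9, 0.1, -1.4]
opening: 0.0358
gripper_force: 30.0
```

>>> arm_command([
  [0,0,0,0,0,0],
  [0,0,0,0,0,0],
  [0,0,0,0,0,0],
  [0,0,-0.15,0,0,0],
  [0,0,-0.4,0,0,0],
], fingers=-0.3)

```text
t: 9.55
tool_pos: [0.591, 0.04, 0.2832]
orientation: [-2.166, -2.27, 0.005]
force: [0.2, -0.5, 0.6]
opening: 0.0601
gripper_force: 0.0
```

>>> arm_command([
  [0,0,-0.2,0,0,0],
  [0,0,-0.4,0,0,0],
  [0,0,-0.4,0,0,0],
  [0,0,-0.4,0,0,0],
  [0,0,-0.4,0,0,0],
])

```text
t: 10.18
tool_pos: [0.5916, 0.04, 0.3628]
orientation: [-2.167, -2.271, 0.003]
force: [0.5, 1.0, -0.2]
opening: 0.0603
gripper_force: 0.0
```

```bash
python3 - <<'E'
from h import *
plan([(.474,.045,.17,.29)])
c=read_camera("top")
for col in("red","yellow","blue","green"):
  for b in blobs(c,col,.04,60,s=90):
    if .42<b["xy"][0]<.65 and -.2<b["xy"][1]<.3: print(col,b["uv"],b["xy"].round(4),b["size"],round(b["yaw"],3))
E
```

```text
[0.052, -0.586, 0.129] turn -0.077
  at [0.474 0.045 0.17 ] 0.29
yellow [293.9 234.4] [ 0.4662 -0.1448] (44, 36) 0.427
yellow [265.  191.1] [ 0.5925 -0.0656] (47, 38) -0.029
blue [227.8 233.7] [0.474  0.0449] (43, 36) 0.302
blue [192.7 194.8] [0.5914 0.1447] (64, 26) 1.559
green [261.5 234. ] [ 0.4709 -0.0504] (35, 30) -1.326
green [283.4 189.9] [ 0.5959 -0.1192] (47, 40) 0.048
```

>>> arm_command([
  [0.01,-0.12,0.026,0,0,-0.016],
  [0.02,-0.24,0.052,0,0,-0.032],
  [0.031,-0.36,0.078,0,0,-0.048],
  [0.042,-0.48,0.104,0,0,-0.064],
  [0.052,-0.586,0.129,0,0,-0.077],
])

```text
t: 10.85
tool_pos: [0.4734, 0.045, 0.3376]
orientation: [-1.876, -2.518, 0.002]
force: [-1.0, -0.2, 0.6]
opening: 0.0603
gripper_force: 0.0
```

>>> arm_command([
  [0,0,0,0,0,0],
  [0,0,0,0,0,0],
  [0,0,0,0,0,0],
  [0,0,0,0,0,0],
  [0,0,0,0,0,0],
])

```text
t: 11.48
tool_pos: [0.4748, 0.0449, 0.3389]
orientation: [-1.879, -2.518, 0.0]
force: [-0.1, -0.3, -0.2]
opening: 0.0602
gripper_force: 0.0
```

```bash
python3 - <<'E'
from h import *
c=read_camera("wrist");show(c,"w3.png")
s=read_state();print(np.round(s["tool_pos"],4),round(yaw(),4),s["t"])
for b in blobs(c,"blue",.04,300,s=100): print(b)
for b in blobs(c,"red",.046,300,s=100): print("red",b)
E
```

```text
[0.4748 0.0449 0.3389] 0.2888 11.525
{'uv': array([122.3, 255.4]), 'xy': array([ 0.35832523, -0.07373199]), 'size': (54, 21), 'yaw': np.float64(-1.0685059025524852)}
{'uv': array([256.2, 181.5]), 'xy': array([0.47254935, 0.04603925]), 'size': (44, 35), 'yaw': np.float64(0.289089365410923)}
{'uv': array([162.5, 126.8]), 'xy': array([0.37528241, 0.07106641]), 'size': (64, 51), 'yaw': np.float64(-1.5224940456331009)}
{'uv': array([461.5,  62.8]), 'xy': array([0.60998199, 0.19715732]), 'size': (46, 19), 'yaw': np.float64(-1.5270067429719152)}
{'uv': array([403.3,  95. ]), 'xy': array([0.5891189 , 0.16487772]), 'size': (90, 69), 'yaw': np.float64(-1.5378345609141215)}
red {'uv': array([369. , 219.2]), 'xy': array([0.59009363, 0.04150072]), 'size': (47, 38), 'yaw': np.float64(0.052626476629703545)}
red {'uv': array([410.9,  31. ]), 'xy': array([0.55762097, 0.20887306]), 'size': (19, 15), 'yaw': np.float64(-0.5579789202697043)}
```

View pics/w3.png

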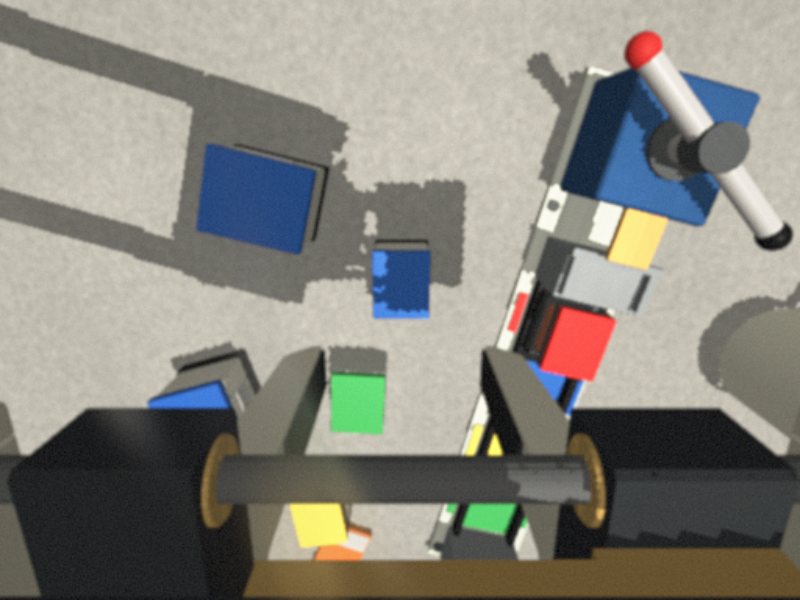

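The wrist view shows the small blue module at (400,284), the big decoy at (260,200), and red standing in its well at (578,342). The blue grasp comes next.

```bash
python3 - <<'E'
from h import *
plan([(.4733,.0455,.031,.29),(.4733,.0455,.15,.29),(.595,-.0135,.12,.046)])
E
```

```text
[0.005, -0.006, 0.705] turn -0.0
  at [0.4733 0.0455 0.031 ] 0.29
[0.0, 0.0, -0.595] turn -0.0
  at [0.4733 0.0455 0.15  ] 0.29
[-0.457, 0.499, 0.15] turn 0.078
  at [ 0.595  -0.0135  0.12  ] 0.046
```

>>> arm_command([
  [0.005,-0.006,0.2,0,0,0],
  [0.005,-0.006,0.4,0,0,0],
  [0.005,-0.006,0.55,0,0,0],
  [0.005,-0.006,0.65,0,0,0],
  [0.005,-0.006,0.705,0,0,0],
])

```text
t: 12.15
tool_pos: [0.4727, 0.0455, 0.1967]
orientation: [-1.878, -2.517, 0.002]
force: [0.3, -0.5, 0.3]
opening: 0.0604
gripper_force: 0.0
```

>>> arm_command([
  [0,0,0,0,0,0],
  [0,0,0,0,0,0],
  [0,0,0,0,0,0],
  [0,0,0,0,0,0],
  [0,0,0,0,0,0],
])

```text
t: 12.78
tool_pos: [0.4733, 0.0455, 0.1982]
orientation: [1.878, 2.518, 0.0]
force: [-1.4, 0.1, 0.7]
opening: 0.0603
gripper_force: 0.0
```

>>> arm_command([
  [0,0,0,0,0,0],
  [0,0,0,0,0,0],
  [0,0,0,0,0,0],
  [0,0,0,0,0,0],
  [0,0,0,0,0,0],
], fingers=1, force=30)

```text
t: 13.4
tool_pos: [0.4731, 0.0455, 0.1979]
orientation: [-1.878, -2.518, 0.0]
force: [0.1, -0.2, 0.6]
opening: 0.0357
gripper_force: 3.0
```

>>> arm_command([
  [0,0,-0.1,0,0,0],
  [0,0,-0.3,0,0,0],
  [0,0,-0.45,0,0,0],
  [0,0,-0.55,0,0,0],
  [0,0,-0.595,0,0,0],
])

```text
t: 14.02
tool_pos: [0.4734, 0.0455, 0.3181]
orientation: [1.878, 2.517, 0.002]
force: [0.7, 0.1, -3.2]
opening: 0.0356
gripper_force: 30.0
```

>>> arm_command([
  [-0.09,0.1,0.02,0,0,0.016],
  [-0.18,0.2,0.04,0,0,0.032],
  [-0.28,0.31,0.08,0,0,0.048],
  [-0.38,0.42,0.12,0,0,0.064],
  [-0.457,0.499,0.15,0,0,0.078],
])

```text
t: 14.65
tool_pos: [0.5953, -0.0142, 0.2851]
orientation: [-2.173, -2.266, 0.002]
force: [0.2, -0.1, -0.0]
opening: 0.0362
gripper_force: 30.0
```

>>> arm_command([
  [0,0,0,0,0,0],
  [0,0,0,0,0,0],
  [0,0,0,0,0,0],
  [0,0,0,0,0,0],
  [0,0,0,0,0,0],
])

```text
t: 15.28
tool_pos: [0.5947, -0.0134, 0.2873]
orientation: [2.171, 2.27, 0.0]
force: [-0.1, -0.1, -1.3]
opening: 0.0363
gripper_force: 30.0
```

```bash
python3 - <<'E'
from h import *
c=read_camera("wrist");s=read_state();print(np.round(s["tool_pos"],4),round(yaw(),4),s["t"],s["opening"])
plan([(.595,-.0135,.06,.046),(.595,-.0135,.038,.046)])
w=yaw();g=np.array(s["tool_pos"])-[0,0,.167];X=np.array([-np.sin(w),np.cos(w)]);Y=np.array([np.cos(w),np.sin(w)])
m=mask(c["image"],"blue",100,40);k=np.where(m[200:,257]>0)[0]
print("front X",(ray(c,(257,k.min()+199.5),g[2]+.009)[:2]-g[:2])@X)
k=np.where(m[245,180:340]>0)[0]+180;a,b=[ray(c,(u,245),g[2]+.009)[:2] for u in(k.min()-.5,k.max()+.5)]
print(((a+b)/2-g[:2])@Y,np.linalg.norm(a-b))
E
```

```text
[ 0.5947 -0.0135  0.2872] 0.0441 15.325 0.035959292418930915
[-0.0, 0.001, 0.301] turn -0.001
  at [ 0.595  -0.0135  0.06  ] 0.046
[0.0, 0.0, 0.11] turn -0.0
  at [ 0.595  -0.0135  0.038 ] 0.046
front X 0.023287745730141394
-0.00010888824699691236 0.03655179703078005
```

>>> arm_command([
  [-0.002,0.001,0.1,0,0,-0.001],
  [-0.002,0.001,0.2,0,0,-0.001],
  [-0.002,0.001,0.28,0,0,-0.001],
  [-0.002,0.001,0.301,0,0,-0.001],
  [-0.002,0.001,0.301,0,0,-0.001],
])

```text
t: 15.95
tool_pos: [0.595, -0.014, 0.2262]
orientation: [-2.168, -2.272, 0.001]
force: [0.0, 1.0, -0.9]
opening: 0.0359
gripper_force: 30.0
```

>>> arm_command([
  [0,0,0.03,0,0,0],
  [0,0,0.06,0,0,0],
  [0,0,0.09,0,0,0],
  [0,0,0.11,0,0,0],
  [0,0,0.11,0,0,0],
])

```text
t: 16.58
tool_pos: [0.5951, -0.014, 0.2045]
orientation: [-2.168, -2.273, 0.0]
force: [-0.6, 0.3, -1.2]
opening: 0.0354
gripper_force: 30.0
```

>>> arm_command([
  [0,0,0,0,0,0],
  [0,0,0,0,0,0],
  [0,0,0,0,0,0],
  [0,0,0,0,0,0],
  [0,0,0,0,0,0],
])

```text
t: 17.2
tool_pos: [0.595, -0.0141, 0.2047]
orientation: [2.169, 2.273, -0.0]
force: [0.7, -0.3, -0.2]
opening: 0.0357
gripper_force: 30.0
```

In without contact. I'll release it and head for green.

>>> arm_command([
  [0,0,0,0,0,0],
  [0,0,0,0,0,0],
  [0,0,0,0,0,0],
  [0,0,-0.15,0,0,0],
  [0,0,-0.4,0,0,0],
], fingers=-0.3)

```text
t: 17.82
tool_pos: [0.594, -0.0139, 0.2833]
orientation: [-2.166, -2.27, 0.005]
force: [0.7, -0.5, 0.3]
opening: 0.0603
gripper_force: 0.0
```

>>> arm_command([
  [0,0,-0.2,0,0,0],
  [0,0,-0.3,0,0,0],
  [0,0,-0.3,0,0,0],
  [0,0,-0.3,0,0,0],
  [0,0,-0.3,0,0,0],
])

```text
t: 18.45
tool_pos: [0.5945, -0.014, 0.3423]
orientation: [-2.167, -2.271, 0.004]
force: [0.1, 0.6, 0.8]
opening: 0.0606
gripper_force: 0.0
```

```bash
python3 - <<'E'
from h import *
c=read_camera("top")
for col in("red","yellow","blue","green"):
  for b in blobs(c,col,.04,60,s=90):
    if .42<b["xy"][0]<.65 and -.2<b["xy"][1]<.3: print(col,b["uv"],b["xy"].round(4),b["size"],round(b["yaw"],3))
plan([(.470,-.043,.17,.25)])
E
```

```text
red [226.8 191.4] [0.5967 0.0457] (49, 37) -1.501
yellow [294.2 234.5] [ 0.4662 -0.1448] (44, 36) 0.427
yellow [268.3 191.3] [ 0.5938 -0.0743] (41, 23) 1.533
blue [176.4 191.4] [0.5947 0.1852] (54, 35) -1.516
blue [190.9 196.2] [0.5915 0.1548] (64, 46) 1.559
green [258.8 234.3] [ 0.4693 -0.0442] (43, 35) 0.216
[-0.116, -0.629, 0.028] turn -0.065
  at [ 0.47  -0.043  0.17 ] 0.25
```

>>> arm_command([
  [-0.023,-0.126,0.006,0,0,-0.013],
  [-0.046,-0.252,0.012,0,0,-0.026],
  [-0.07,-0.378,0.018,0,0,-0.039],
  [-0.093,-0.504,0.024,0,0,-0.052],
  [-0.116,-0.629,0.028,0,0,-0.065],
])

```text
t: 19.12
tool_pos: [0.4695, -0.0432, 0.3381]
orientation: [-1.923, -2.483, 0.001]
force: [-0.5, 0.1, -0.6]
opening: 0.0612
gripper_force: 0.0
```

>>> arm_command([
  [0,0,0,0,0,0],
  [0,0,0,0,0,0],
  [0,0,0,0,0,0],
  [0,0,0,0,0,0],
  [0,0,0,0,0,0],
])

```text
t: 19.75
tool_pos: [0.4707, -0.043, 0.3391]
orientation: [-1.925, -2.482, 0.0]
force: [-0.2, -0.0, -1.4]
opening: 0.0607
gripper_force: 0.0
```

```bash
python3 - <<'E'
from h import *
c=read_camera("wrist");s=read_state();print(np.round(s["tool_pos"],4),round(yaw(),4),s["t"])
for b in blobs(c,"green",.04,300,s=90): print(b)
for col in("red","blue"):
  for b in blobs(c,col,.046,300,s=100):
     if abs(b["xy"][0]-.6)<.03: print(col,b)
x,y,a=.4697,-.043,.24
plan([(x,y,.031,a),(x,y,.15,a),(.600,-.122,.12,.046)])
E
```

```text
[ 0.4707 -0.0431  0.339 ] 0.2513 19.8
{'uv': array([255.3, 182.5]), 'xy': array([ 0.46811157, -0.04296111]), 'size': (44, 36), 'yaw': np.float64(0.25158786278389056)}
red {'uv': array([405.9, 126. ]), 'xy': array([0.58438116, 0.0404379 ]), 'size': (51, 46), 'yaw': np.float64(-1.4907286216482598)}
blue {'uv': array([390. , 186.8]), 'xy': array([ 0.59340112, -0.01452483]), 'size': (46, 37), 'yaw': np.float64(0.04455341171312943)}
blue {'uv': array([443.8,  13.3]), 'xy': array([0.58945856, 0.13767741]), 'size': (89, 20), 'yaw': np.float64(-1.3196749499654472)}
[0.001, -0.005, 0.705] turn 0.004
  at [ 0.4697 -0.043   0.031 ] 0.24
[0.0, 0.0, -0.595] turn -0.0
  at [ 0.4697 -0.043   0.15  ] 0.24
[-0.539, 0.539, 0.15] turn 0.062
  at [ 0.6   -0.122  0.12 ] 0.046
```

>>> arm_command([
  [0.001,-0.006,0.2,0,0,0],
  [0.001,-0.006,0.4,0,0,0],
  [0.001,-0.006,0.55,0,0,0],
  [0.001,-0.006,0.65,0,0,0],
  [0.001,-0.006,0.705,0,0,0],
])

```text
t: 20.42
tool_pos: [0.4688, -0.0431, 0.1969]
orientation: [-1.925, -2.481, 0.001]
force: [0.6, -0.2, 0.8]
opening: 0.0603
gripper_force: 0.0
```

>>> arm_command([
  [0,0,0,0,0,0],
  [0,0,0,0,0,0],
  [0,0,0,0,0,0],
  [0,0,0,0,0,0],
  [0,0,0,0,0,0],
])

```text
t: 21.05
tool_pos: [0.4694, -0.0433, 0.1984]
orientation: [1.925, 2.482, 0.0]
force: [-0.4, 0.1, 0.1]
opening: 0.0604
gripper_force: 0.0
```

>>> arm_command([
  [0,0,0,0,0,0],
  [0,0,0,0,0,0],
  [0,0,0,0,0,0],
  [0,0,0,0,0,0],
  [0,0,0,0,0,0],
], fingers=1, force=30)

```text
t: 21.68
tool_pos: [0.4693, -0.0432, 0.1981]
orientation: [-1.926, -2.482, 0.0]
force: [0.3, 0.2, 0.0]
opening: 0.0357
gripper_force: 29.9
```

>>> arm_command([
  [0,0,-0.1,0,0,0],
  [0,0,-0.3,0,0,0],
  [0,0,-0.45,0,0,0],
  [0,0,-0.55,0,0,0],
  [0,0,-0.595,0,0,0],
])

```text
t: 22.3
tool_pos: [0.4695, -0.0433, 0.3183]
orientation: [1.925, 2.481, 0.001]
force: [-0.9, -0.8, -2.4]
opening: 0.0358
gripper_force: 29.9
```

>>> arm_command([
  [-0.11,0.11,0.02,0,0,0.013],
  [-0.22,0.22,0.04,0,0,0.026],
  [-0.33,0.33,0.08,0,0,0.039],
  [-0.44,0.44,0.12,0,0,0.052],
  [-0.539,0.539,0.15,0,0,0.064],
])

```text
t: 22.92
tool_pos: [0.6009, -0.1213, 0.2852]
orientation: [-2.165, -2.273, 0.002]
force: [-0.3, 0.2, -1.2]
opening: 0.0356
gripper_force: 29.9
```

>>> arm_command([
  [0,0,0,0,0,0],
  [0,0,0,0,0,0],
  [0,0,0,0,0,0],
  [0,0,0,0,0,0],
  [0,0,0,0,0,0],
])

```text
t: 23.55
tool_pos: [0.6003, -0.1206, 0.2875]
orientation: [2.164, 2.276, 0.0]
force: [0.5, 0.4, -1.8]
opening: 0.036
gripper_force: 29.9
```

```bash
python3 - <<'E'
from h import *
c=read_camera("wrist");s=read_state();print(np.round(s["tool_pos"],4),round(yaw(),4),s["t"],s["opening"])
plan([(.600,-.1225,.06,.046),(.600,-.1225,.038,.046)])
w=yaw();g=np.array(s["tool_pos"])-[0,0,.167];X=np.array([-np.sin(w),np.cos(w)]);Y=np.array([np.cos(w),np.sin(w)])
m=mask(c["image"],"green",90,40);k=np.where(m[200:,257]>0)[0]
print("front X",(ray(c,(257,k.min()+199.5),g[2]+.009)[:2]-g[:2])@X)
E
```

```text
[ 0.6004 -0.1207  0.2875] 0.0503 23.6 0.036036729839279594
[-0.009, -0.002, 0.302] turn 0.001
  at [ 0.6    -0.1225  0.06  ] 0.046
[0.0, 0.0, 0.11] turn -0.0
  at [ 0.6    -0.1225  0.038 ] 0.046
front X 0.023277902794514756
```

>>> arm_command([
  [-0.009,-0.002,0.1,0,0,0.001],
  [-0.009,-0.002,0.2,0,0,0.001],
  [-0.009,-0.002,0.28,0,0,0.001],
  [-0.009,-0.002,0.301,0,0,0.001],
  [-0.009,-0.002,0.301,0,0,0.001],
])

```text
t: 24.22
tool_pos: [0.6001, -0.1226, 0.2264]
orientation: [-2.168, -2.272, 0.001]
force: [0.3, 0.7, -1.0]
opening: 0.036
gripper_force: 29.9
```

>>> arm_command([
  [0,0,0.03,0,0,0],
  [0,0,0.06,0,0,0],
  [0,0,0.09,0,0,0],
  [0,0,0.11,0,0,0],
  [0,0,0.11,0,0,0],
])

```text
t: 24.85
tool_pos: [0.6001, -0.1226, 0.2047]
orientation: [-2.168, -2.273, 0.0]
force: [0.9, -0.6, -1.4]
opening: 0.0357
gripper_force: 29.9
```

>>> arm_command([
  [0,0,0,0,0,0],
  [0,0,0,0,0,0],
  [0,0,0,0,0,0],
  [0,0,0,0,0,0],
  [0,0,0,0,0,0],
])

```text
t: 25.48
tool_pos: [0.6002, -0.1227, 0.205]
orientation: [2.169, 2.273, 0.0]
force: [-0.9, 0.3, -1.8]
opening: 0.0361
gripper_force: 29.9
```

>>> arm_command([
  [0,0,0,0,0,0],
  [0,0,0,0,0,0],
  [0,0,0,0,0,0],
  [0,0,-0.15,0,0,0],
  [0,0,-0.4,0,0,0],
], fingers=-0.3)

```text
t: 26.1
tool_pos: [0.5991, -0.1224, 0.2833]
orientation: [-2.166, -2.27, 0.004]
force: [0.4, 0.6, 0.5]
opening: 0.0607
gripper_force: 0.0
```

>>> arm_command([
  [0,0,-0.2,0,0,0],
  [0,0,-0.3,0,0,0],
  [0,0,-0.3,0,0,0],
  [0,0,-0.3,0,0,0],
  [0,0,-0.3,0,0,0],
])

```text
t: 26.72
tool_pos: [0.5996, -0.1225, 0.3424]
orientation: [-2.166, -2.271, 0.003]
force: [-0.0, 0.0, 0.4]
opening: 0.0601
gripper_force: 0.0
```

```bash
python3 - <<'E'
from h import *
c=read_camera("top")
for col in("red","yellow","blue","green"):
  for b in blobs(c,col,.04,60,s=90):
    if .42<b["xy"][0]<.65 and -.2<b["xy"][1]<.3: print(col,b["uv"],b["xy"].round(4),b["size"],round(b["yaw"],3))
plan([(.466,-.145,.17,.43)])
E
```

```text
red [229.  191.7] [0.5956 0.0404] (50, 49) 1.545
blue [176.4 191.4] [0.5947 0.1852] (54, 35) -1.516
blue [191.1 196.5] [0.5915 0.1548] (64, 46) 1.559
blue [246.6 190.5] [ 0.5984 -0.0128] (50, 49) 0.064
[-0.081, -0.673, 0.029] turn -0.122
  at [ 0.466 -0.145  0.17 ] 0.43
```

>>> arm_command([
  [-0.016,-0.134,0.006,0,0,-0.024],
  [-0.032,-0.27,0.012,0,0,-0.048],
  [-0.048,-0.4,0.018,0,0,-0.073],
  [-0.065,-0.54,0.024,0,0,-0.098],
  [-0.081,-0.673,0.029,0,0,-0.122],
])

```text
t: 27.4
tool_pos: [0.4654, -0.1452, 0.3381]
orientation: [-1.692, -2.645, 0.0]
force: [0.3, -0.7, 0.5]
opening: 0.0606
gripper_force: 0.0
```

>>> arm_command([
  [0,0,0,0,0,0],
  [0,0,0,0,0,0],
  [0,0,0,0,0,0],
  [0,0,0,0,0,0],
  [0,0,0,0,0,0],
])

```text
t: 28.02
tool_pos: [0.4668, -0.1451, 0.339]
orientation: [-1.696, -2.644, 0.0]
force: [0.7, -0.7, -0.3]
opening: 0.0603
gripper_force: 0.0
```

```bash
python3 - <<'E'
from h import *
c=read_camera("wrist");s=read_state();print(np.round(s["tool_pos"],4),round(yaw(),4),s["t"])
show(c,"w4.png")
for b in blobs(c,"yellow",.04,300,s=90,v=40): print(b)
x,y,a=.4655,-.1445,.427
plan([(x,y,.031,a),(x,y,.15,a),(.5975,-.0680,.12,.046)])
c=read_camera("top")
for b in blobs(c,"yellow",.04,40,s=90,v=40): print(b)
E
```

```text
[ 0.4667 -0.1451  0.3391] 0.4304 28.075
{'uv': array([255.2, 197. ]), 'xy': array([ 0.47062006, -0.157504  ]), 'size': (37, 19), 'yaw': np.float64(-1.2286101205714912)}
{'uv': array([400.6, 160.9]), 'xy': array([ 0.58038898, -0.06812698]), 'size': (46, 35), 'yaw': np.float64(0.04245321791035783)}
[0.005, -0.004, 0.705] turn 0.001
  at [ 0.4655 -0.1445  0.031 ] 0.427
[0.0, 0.0, -0.595] turn -0.0
  at [ 0.4655 -0.1445  0.15  ] 0.427
[0.075, 0.759, 0.15] turn 0.121
  at [ 0.5975 -0.068   0.12  ] 0.046
{'uv': array([265. , 191.2]), 'xy': array([ 0.59254266, -0.06558213]), 'size': (47, 38), 'yaw': np.float64(-0.02897213002480825)}
{'uv': array([ 93.7, 187. ]), 'xy': array([0.62132074, 0.4313129 ]), 'size': (149, 74), 'yaw': np.float64(-0.8484963725256685)}
```

View pics/w4.png

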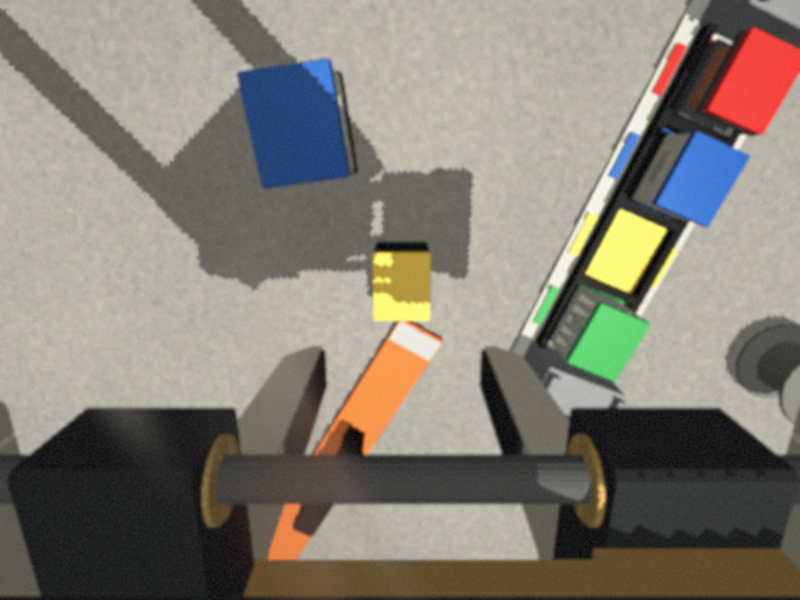

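Yellow is at (401,284), unmoved and aligned. Red, blue and green stand in their wells. I grasp yellow now.

>>> arm_command([
  [0.004,-0.005,0.2,0,0,0],
  [0.004,-0.005,0.4,0,0,0],
  [0.004,-0.005,0.55,0,0,0],
  [0.004,-0.005,0.65,0,0,0],
  [0.004,-0.005,0.705,0,0,0],
])

```text
t: 28.75
tool_pos: [0.4648, -0.1447, 0.1969]
orientation: [-1.695, -2.643, 0.0]
force: [0.0, -0.3, 0.2]
opening: 0.0604
gripper_force: 0.0
```

>>> arm_command([
  [0,0,0,0,0,0],
  [0,0,0,0,0,0],
  [0,0,0,0,0,0],
  [0,0,0,0,0,0],
  [0,0,0,0,0,0],
])

```text
t: 29.38
tool_pos: [0.4654, -0.1449, 0.1984]
orientation: [1.696, 2.644, 0.0]
force: [-0.8, 0.1, -0.5]
opening: 0.0603
gripper_force: 0.0
```

>>> arm_command([
  [0,0,0,0,0,0],
  [0,0,0,0,0,0],
  [0,0,0,0,0,0],
  [0,0,0,0,0,0],
  [0,0,0,0,0,0],
], fingers=1, force=30)

```text
t: 30.0
tool_pos: [0.4652, -0.1449, 0.1981]
orientation: [-1.696, -2.644, 0.0]
force: [0.1, -0.5, -0.1]
opening: 0.036
gripper_force: 30.0
```

>>> arm_command([
  [0,0,-0.1,0,0,0],
  [0,0,-0.3,0,0,0],
  [0,0,-0.45,0,0,0],
  [0,0,-0.55,0,0,0],
  [0,0,-0.595,0,0,0],
])

```text
t: 30.62
tool_pos: [0.4655, -0.145, 0.3183]
orientation: [1.695, 2.643, 0.0]
force: [0.6, 0.3, -0.6]
opening: 0.036
gripper_force: 30.0
```

>>> arm_command([
  [0.015,0.15,0.02,0,0,0.024],
  [0.03,0.3,0.04,0,0,0.048],
  [0.045,0.45,0.08,0,0,0.072],
  [0.06,0.61,0.12,0,0,0.098],
  [0.075,0.759,0.15,0,0,0.122],
])

```text
t: 31.25
tool_pos: [0.5974, -0.0672, 0.2853]
orientation: [-2.17, -2.269, 0.002]
force: [-0.1, 0.4, -0.4]
opening: 0.0359
gripper_force: 30.0
```

>>> arm_command([
  [0,0,0,0,0,0],
  [0,0,0,0,0,0],
  [0,0,0,0,0,0],
  [0,0,0,0,0,0],
  [0,0,0,0,0,0],
])

```text
t: 31.88
tool_pos: [0.5968, -0.0682, 0.2874]
orientation: [2.169, 2.272, 0.0]
force: [-0.0, -0.4, -1.1]
opening: 0.036
gripper_force: 30.0
```

```bash
python3 - <<'E'
from h import *
c=read_camera("wrist");s=read_state();print(np.round(s["tool_pos"],4),round(yaw(),4),s["t"],s["opening"])
plan([(.5975,-.068,.06,.046),(.5975,-.068,.038,.046)])
w=yaw();g=np.array(s["tool_pos"])-[0,0,.167];X=np.array([-np.sin(w),np.cos(w)]);Y=np.array([np.cos(w),np.sin(w)])
m=mask(c["image"],"yellow",90,40);k=np.where(m[200:,257]>0)[0]
print("front X",(ray(c,(257,k.min()+199.5),g[2]+.009)[:2]-g[:2])@X)
E
```

```text
[ 0.5968 -0.0682  0.2874] 0.0467 31.925 0.03563009656964451
[0.001, 0.003, 0.302] turn 0.0
  at [ 0.5975 -0.068   0.06  ] 0.046
[0.0, 0.0, 0.11] turn -0.0
  at [ 0.5975 -0.068   0.038 ] 0.046Traceback (most recent call last):
  File "<stdin>", line 6, in <module>
    return umr_minimum(a, axis, None, out, keepdims, initial, where)
ValueError: zero-size array to reduction operation minimum which has no identity
```

>>> arm_command([
  [0.001,0.003,0.1,0,0,0],
  [0.001,0.003,0.2,0,0,0],
  [0.001,0.003,0.28,0,0,0],
  [0.001,0.003,0.301,0,0,0],
  [0.001,0.003,0.301,0,0,0],
])

```text
t: 32.55
tool_pos: [0.5974, -0.0677, 0.2264]
orientation: [-2.168, -2.273, 0.001]
force: [-0.1, 0.3, -1.0]
opening: 0.0359
gripper_force: 30.0
```

>>> arm_command([
  [0,0,0.03,0,0,0],
  [0,0,0.06,0,0,0],
  [0,0,0.09,0,0,0],
  [0,0,0.11,0,0,0],
  [0,0,0.11,0,0,0],
])

```text
t: 33.17
tool_pos: [0.5975, -0.0677, 0.2047]
orientation: [-2.168, -2.273, 0.0]
force: [-0.1, 0.3, -1.9]
opening: 0.0358
gripper_force: 30.0
```

>>> arm_command([
  [0,0,0,0,0,0],
  [0,0,0,0,0,0],
  [0,0,0,0,0,0],
  [0,0,0,0,0,0],
  [0,0,0,0,0,0],
])

```text
t: 33.8
tool_pos: [0.5976, -0.0677, 0.205]
orientation: [2.169, 2.273, 0.0]
force: [-0.1, 0.8, -0.7]
opening: 0.0357
gripper_force: 30.0
```

>>> arm_command([
  [0,0,0,0,0,0],
  [0,0,0,0,0,0],
  [0,0,0,0,0,0],
  [0,0,-0.15,0,0,0],
  [0,0,-0.4,0,0,0],
], fingers=-0.3)

```text
t: 34.42
tool_pos: [0.5964, -0.0675, 0.2834]
orientation: [-2.166, -2.27, 0.004]
force: [0.5, 0.3, 0.5]
opening: 0.0605
gripper_force: 0.0
```

>>> arm_command([
  [0,0,-0.2,0,0,0],
  [0,0,-0.5,0,0,0],
  [0,0,-0.5,0,0,0],
  [0,0,-0.5,0,0,0],
  [0,0,-0.5,0,0,0],
])

```text
t: 35.05
tool_pos: [0.597, -0.0676, 0.3827]
orientation: [-2.167, -2.271, 0.003]
force: [-0.1, 0.3, 0.1]
opening: 0.0605
gripper_force: 0.0
```

```bash
python3 - <<'E'
from h import *
c=read_camera("top")
for b in blobs(c,"orange",.008,60): print(b)
h=cv2.cvtColor(c["image"],cv2.COLOR_RGB2HSV)
plan([(.482,-.31,.21,-.11)])
E
```

```text
{'uv': array([353.8, 228.1]), 'xy': array([ 0.4803056 , -0.32568384]), 'size': (198, 36), 'yaw': np.float64(-0.10934460066869178)}
{'uv': array([500.4, 163.8]), 'xy': array([ 0.6616084 , -0.78735168]), 'size': (284, 23), 'yaw': np.float64(-1.400668686157375)}
{'uv': array([506.4, 142. ]), 'xy': array([ 0.7229082 , -0.79872638]), 'size': (195, 53), 'yaw': np.float64(1.4503101253897497)}
[-0.592, -0.316, 0.014] turn 0.025
[-0.615, -0.268, 0.014] turn 0.025
  at [ 0.482 -0.31   0.21 ] -0.11
```

>>> arm_command([
  [-0.12,-0.063,0.003,0,0,0.005],
  [-0.24,-0.126,0.006,0,0,0.01],
  [-0.36,-0.19,0.009,0,0,0.015],
  [-0.48,-0.253,0.012,0,0,0.02],
  [-0.592,-0.316,0.014,0,0,0.025],
])

```text
t: 35.72
tool_pos: [0.5392, -0.1896, 0.3805]
orientation: [-2.255, -2.184, 0.002]
force: [0.4, -0.2, 0.3]
opening: 0.0602
gripper_force: 0.0
```

>>> arm_command([
  [-0.12,-0.054,0.003,0,0,0.005],
  [-0.25,-0.108,0.006,0,0,0.01],
  [-0.37,-0.16,0.009,0,0,0.015],
  [-0.5,-0.215,0.012,0,0,0.02],
  [-0.615,-0.268,0.014,0,0,0.025],
])

```text
t: 36.35
tool_pos: [0.4818, -0.3108, 0.3777]
orientation: [-2.339, -2.093, 0.001]
force: [-0.6, 0.2, 0.1]
opening: 0.0606
gripper_force: 0.0
```

>>> arm_command([
  [0,0,0,0,0,0],
  [0,0,0,0,0,0],
  [0,0,0,0,0,0],
  [0,0,0,0,0,0],
  [0,0,0,0,0,0],
])

```text
t: 36.98
tool_pos: [0.4828, -0.3098, 0.3794]
orientation: [2.339, 2.097, 0.0]
force: [0.2, 0.1, 0.2]
opening: 0.0605
gripper_force: 0.0
```

```bash
python3 - <<'E'
from h import *
c=read_camera("wrist");s=read_state();print(np.round(s["tool_pos"],4),round(yaw(),4),s["t"]);show(c,"w5.png")
for b in blobs(c,"orange",.008,300): print(b)
h=cv2.cvtColor(c["image"],cv2.COLOR_RGB2HSV)
m=cv2.inRange(h,(0,0,0),(180,255,45));m[225:]=0
for q in cv2.findContours(m,cv2.RETR_EXTERNAL,cv2.CHAIN_APPROX_NONE)[0]:
    if cv2.contourArea(q)>300:
        P=np.array([ray(c,p[0],.042)[:2] for p in q],np.float32)*1000;print(q[:,0].mean(0),cv2.minAreaRect(P))
c=read_camera("top");
for b in blobs(c,"orange",.008,60): print(b)
E
```

```text
[ 0.4827 -0.3099  0.3794] -0.1095 37.025
{'uv': array([256.7, 156.7]), 'xy': array([ 0.48103714, -0.30984927]), 'size': (231, 36), 'yaw': np.float64(-0.10955072933706322)}
[256.49681529 170.27388535] ((481.5912170410156, -307.4456481933594), (77.87142944335938, 14.928703308105469), 83.30668640136719)
{'uv': array([338.5, 226.8]), 'xy': array([ 0.48499927, -0.28199496]), 'size': (173, 36), 'yaw': np.float64(-0.10831315837850397)}
{'uv': array([500.5, 164.2]), 'xy': array([ 0.66019049, -0.78762402]), 'size': (287, 24), 'yaw': np.float64(-1.4012692789174581)}
{'uv': array([506.4, 142. ]), 'xy': array([ 0.7229082 , -0.79872638]), 'size': (195, 53), 'yaw': np.float64(1.4503101253897497)}
```

View pics/w5.png

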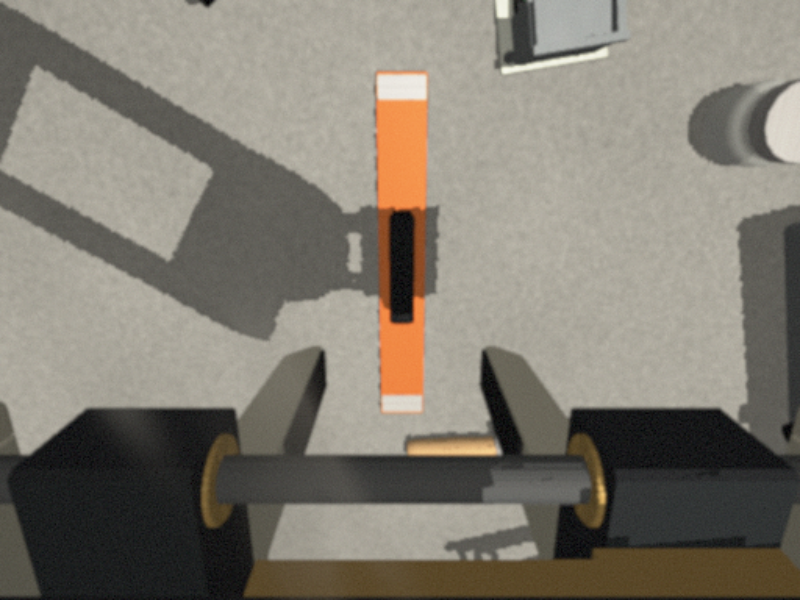

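The bar lies along column 401, with its crosspiece at about (401,265). It is square to the fingers, at (0.4817, -0.309).

```bash
python3 - <<'E'
from h import *
plan([(.4817,-.309,.037,-.11),(.4817,-.309,.16,-.11),(.5962,-.0405,.14,.046)])
E
```

```text
[0.004, -0.005, 0.877] turn 0.0
  at [ 0.4817 -0.309   0.037 ] -0.11
[0.0, 0.0, -0.615] turn -0.0
  at [ 0.4817 -0.309   0.16  ] -0.11
[0.699, 0.211, 0.05] turn -0.025
[0.68, 0.265, 0.05] turn -0.025
  at [ 0.5962 -0.0405  0.14  ] 0.046
```

>>> arm_command([
  [0.004,-0.005,0.2,0,0,0],
  [0.004,-0.005,0.4,0,0,0],
  [0.004,-0.005,0.6,0,0,0],
  [0.004,-0.005,0.78,0,0,0],
  [0.004,-0.005,0.877,0,0,0],
])

```text
t: 37.7
tool_pos: [0.481, -0.3087, 0.2018]
orientation: [-2.338, -2.094, 0.001]
force: [-0.1, 0.7, 0.4]
opening: 0.0604
gripper_force: 0.0
```

>>> arm_command([
  [0,0,0,0,0,0],
  [0,0,0,0,0,0],
  [0,0,0,0,0,0],
  [0,0,0,0,0,0],
  [0,0,0,0,0,0],
])

```text
t: 38.33
tool_pos: [0.4818, -0.3094, 0.2045]
orientation: [2.34, 2.095, 0.0]
force: [0.4, 1.0, -0.0]
opening: 0.0606
gripper_force: 0.0
```

>>> arm_command([
  [0,0,0,0,0,0],
  [0,0,0,0,0,0],
  [0,0,0,0,0,0],
  [0,0,0,0,0,0],
  [0,0,0,0,0,0],
], fingers=1, force=45)

```text
t: 38.95
tool_pos: [0.4817, -0.3093, 0.2039]
orientation: [2.34, 2.096, 0.0]
force: [0.8, -0.3, 0.4]
opening: 0.0176
gripper_force: 45.0
```

>>> arm_command([
  [0,0,0,0,0,0],
  [0,0,0,0,0,0],
  [0,0,-0.1,0,0,0],
  [0,0,-0.2,0,0,0],
  [0,0,-0.3,0,0,0],
])

```text
t: 39.58
tool_pos: [0.4819, -0.3095, 0.2663]
orientation: [2.339, 2.095, 0.0]
force: [1.2, -0.2, -2.1]
opening: 0.0174
gripper_force: 45.0
```

>>> arm_command([
  [0,0,-0.1,0,0,0],
  [0,0,-0.2,0,0,0],
  [0,0,-0.315,0,0,0],
  [0,0,-0.315,0,0,0],
  [0,0,-0.315,0,0,0],
])

```text
t: 40.2
tool_pos: [0.4814, -0.3091, 0.3263]
orientation: [-2.34, -2.095, 0.0]
force: [0.8, 0.8, -2.4]
opening: 0.0175
gripper_force: 45.0
```

>>> arm_command([
  [0.1,0.03,0,0,0,-0.003],
  [0.25,0.07,0.01,0,0,-0.008],
  [0.4,0.12,0.02,0,0,-0.014],
  [0.55,0.17,0.04,0,0,-0.02],
  [0.699,0.211,0.05,0,0,-0.025],
])

```text
t: 40.83
tool_pos: [0.5391, -0.1726, 0.3154]
orientation: [-2.253, -2.186, 0.001]
force: [0.2, 0.6, -1.6]
opening: 0.0172
gripper_force: 45.0
```

>>> arm_command([
  [0.15,0.06,0.01,0,0,-0.006],
  [0.3,0.12,0.02,0,0,-0.012],
  [0.45,0.18,0.03,0,0,-0.018],
  [0.6,0.23,0.04,0,0,-0.023],
  [0.68,0.265,0.05,0,0,-0.025],
])

```text
t: 41.45
tool_pos: [0.5961, -0.0382, 0.3057]
orientation: [-2.165, -2.274, 0.001]
force: [0.0, -1.3, -2.7]
opening: 0.0175
gripper_force: 45.0
```

>>> arm_command([
  [0,0,0,0,0,0],
  [0,0,0,0,0,0],
  [0,0,0,0,0,0],
  [0,0,0,0,0,0],
  [0,0,0,0,0,0],
])

```text
t: 42.08
tool_pos: [0.5961, -0.0412, 0.3071]
orientation: [2.169, 2.272, 0.0]
force: [0.3, -0.5, -1.6]
opening: 0.0178
gripper_force: 45.0
```

```bash
python3 - <<'E'
from h import *
c=read_camera("wrist");s=read_state();print(np.round(s["tool_pos"],4),round(yaw(),4),s["t"],s["opening"],s["gripper_force"]);show(c,"w6.png")
g=np.array(s["tool_pos"])-[0,0,.167]
h=cv2.cvtColor(c["image"],cv2.COLOR_RGB2HSV)
for b in blobs(c,"orange",g[2]-.028,300): print(b)
plan([(.5962,-.0405,.10,.046)])
E
```

```text
[ 0.5961 -0.0411  0.307 ] 0.0465 42.125 0.017397205944309466 44.99943137168884
{'uv': array([256. , 349.1]), 'xy': array([ 0.60051202, -0.13778549]), 'size': (49, 36), 'yaw': np.float64(0.046873869743996766)}
{'uv': array([257.4, 131.8]), 'xy': array([0.59287122, 0.01903707]), 'size': (111, 36), 'yaw': np.float64(0.042335235712878116)}
[0.003, 0.001, 0.2] turn 0.0
  at [ 0.5962 -0.0405  0.1   ] 0.046
```

View pics/w6.png

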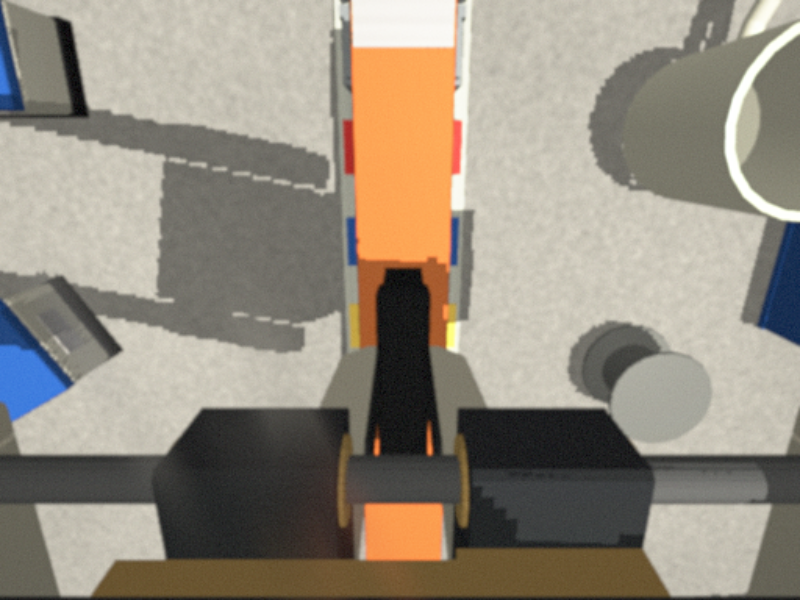

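The bar is square over the rack and centred in the hand: its front orange edge is 115.6 mm ahead, against 115.5 expected. I lower it.

>>> arm_command([
  [0.003,0.002,0.06,0,0,0],
  [0.003,0.002,0.12,0,0,0],
  [0.003,0.002,0.17,0,0,0],
  [0.003,0.002,0.2,0,0,0],
  [0.003,0.002,0.2,0,0,0],
])

```text
t: 42.75
tool_pos: [0.5963, -0.04, 0.2661]
orientation: [-2.168, -2.272, 0.001]
force: [0.2, -0.1, -1.8]
opening: 0.0174
gripper_force: 45.0
```

>>> arm_command([
  [0,0,0.015,0,0,0],
  [0,0,0.03,0,0,0],
  [0,0,0.045,0,0,0],
  [0,0,0.06,0,0,0],
  [0,0,0.068,0,0,0],
])

```text
t: 43.38
tool_pos: [0.5965, -0.0401, 0.253]
orientation: [-2.168, -2.273, 0.0]
force: [-0.7, 0.9, -1.8]
opening: 0.0173
gripper_force: 45.0
```

>>> arm_command([
  [0,0,0,0,0,0],
  [0,0,0,0,0,0],
  [0,0,0,0,0,0],
  [0,0,0,0,0,0],
  [0,0,0,0,0,0],
])

```text
t: 44.0
tool_pos: [0.5966, -0.0401, 0.2534]
orientation: [2.169, 2.273, 0.0]
force: [0.0, 0.3, -1.5]
opening: 0.0177
gripper_force: 45.0
```

Underside is at about 49.5 mm with no contact force, so it is between the cheeks. I release, rise, and look at the seat and the T-handle.

>>> arm_command([
  [0,0,0,0,0,0],
  [0,0,0,0,0,0],
  [0,0,0,0,0,0],
  [0,0,-0.1,0,0,0],
  [0,0,-0.3,0,0,0],
], fingers=-0.3)

```text
t: 44.62
tool_pos: [0.5958, -0.04, 0.3132]
orientation: [-2.167, -2.271, 0.003]
force: [0.8, -0.5, 1.2]
opening: 0.0594
gripper_force: 0.0
```

>>> arm_command([
  [0,0,-0.25,0,0,0],
  [0.2,0,-0.5,0,0,0],
  [0.4,0,-0.6,0,0,0],
  [0.4,0,-0.6,0,0,0],
  [0.4,0,-0.6,0,0,0],
])

```text
t: 45.25
tool_pos: [0.5926, 0.0397, 0.4338]
orientation: [2.168, 2.273, -0.0]
force: [-1.5, -0.4, -0.9]
opening: 0.0607
gripper_force: 0.0
```

```bash
python3 - <<'E'
from h import *
for i in range(6): c=read_camera("wrist")
s=read_state();print(np.round(s["tool_pos"],4),round(yaw(),4),s["t"],s["opening"]);show(c,"w7.png")
for b in blobs(c,"orange",.057,300): print(b)
for z in(.096,): 
  for b in blobs(c,"red",z,50): print("red",b)
h=cv2.cvtColor(c["image"],cv2.COLOR_RGB2HSV)
E
```

```text
[0.5927 0.0391 0.4325] 0.0459 45.55 0.060771785428590394
{'uv': array([258.3, 213.4]), 'xy': array([ 0.59550867, -0.03274777]), 'size': (214, 39), 'yaw': np.float64(0.05111515767821895)}
red {'uv': array([207.5,  12.8]), 'xy': array([0.53691418, 0.19362988]), 'size': (13, 10), 'yaw': np.float64(-0.5000691481562036)}
```

View pics/w7.png

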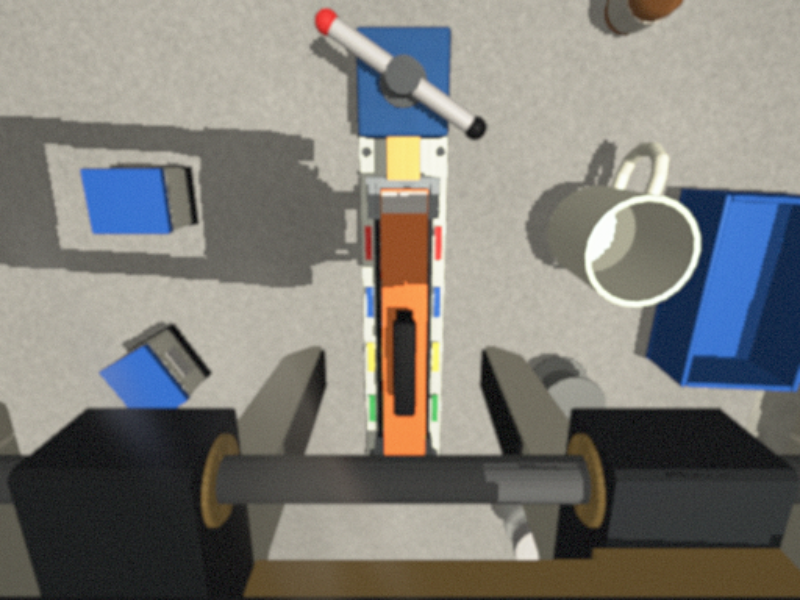

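The bar sits flat between the cheeks. The tee hub is at (403,75), the red tip at (326,21) and the black tip at (476,127).

```bash
python3 - <<'E'
from h import *
c=read_camera("wrist")
H=ray(c,(257.9,48),.104);r=ray(c,(208.6,13.4),.096);k=ray(c,(304.6,81.3),.096)
print("hub",H,"mid",(r+k)/2,"len",np.linalg.norm(r-k),"rod angle (towards red)",np.arctan2(*(r-k)[[1,0]]))
t=read_camera("top");m=t["image"]
for b in blobs(t,"red",.096,15):
    if .5<b["xy"][0]<.65 and .1<b["xy"][1]<.25: print("top red tip",b)
E
```

```text
hub [0.58627804 0.16408755 0.104     ] mid [0.58636983 0.16488124 0.096     ] len 0.11112578377716899 rod angle (towards red) 2.6126320052450867
```

```bash
python3 - <<'E'
from h import *
th=2.613;H=np.array([.5866,.1643]);p=H+.042*np.array([np.cos(th),np.sin(th)])
plan([(*p,.16,th-np.pi/2),(*p,.096,th-np.pi/2)])
E
```

```text
[0.37, -0.089, 0.265] turn -0.159
[0.368, 0.098, 0.265] turn -0.159
  at [0.5503 0.1855 0.16  ] 1.042
[0.0, 0.0, 0.32] turn -0.0
  at [0.5503 0.1855 0.096 ] 1.042
```

>>> arm_command([
  [0.074,-0.018,0.053,0,0,-0.032],
  [0.148,-0.036,0.106,0,0,-0.064],
  [0.222,-0.054,0.159,0,0,-0.096],
  [0.296,-0.072,0.212,0,0,-0.128],
  [0.37,-0.089,0.265,0,0,-0.159],
])

```text
t: 46.28
tool_pos: [0.5714, 0.1132, 0.3798]
orientation: [-1.535, -2.741, 0.0]
force: [-0.6, 0.6, -0.6]
opening: 0.0608
gripper_force: 0.0
```

>>> arm_command([
  [0.074,0.02,0.053,0,0,-0.032],
  [0.148,0.04,0.106,0,0,-0.064],
  [0.222,0.06,0.159,0,0,-0.096],
  [0.296,0.08,0.212,0,0,-0.128],
  [0.368,0.098,0.265,0,0,-0.159],
])

```text
t: 46.9
tool_pos: [0.5499, 0.1863, 0.3269]
orientation: [-0.81, -3.035, 0.0]
force: [-0.7, 0.0, 0.5]
opening: 0.0601
gripper_force: 0.0
```

>>> arm_command([
  [0,0,0,0,0,0],
  [0,0,0,0,0,0],
  [0,0,0,0,0,0],
  [0,0,0,0,0,0],
  [0,0,0,0,0,0],
])

```text
t: 47.52
tool_pos: [0.5502, 0.1858, 0.3276]
orientation: [0.816, 3.033, 0.0]
force: [0.3, -0.8, 0.9]
opening: 0.0602
gripper_force: 0.0
```

```bash
python3 - <<'E'
from h import *
c=read_camera("wrist");show(c,"w8.png")
for b in blobs(c,"red",.096,30): print(b)
th=2.613;H=np.array([.5866,.1643]);p=H+.042*np.array([np.cos(th),np.sin(th)])
s=read_state();print(np.round(s["tool_pos"],4),yaw(),s["q"])
plan([(*p,.096,th-np.pi/2)])
E
```

```text
{'uv': array([151.5, 247.4]), 'xy': array([0.53641461, 0.09669138]), 'size': (20, 4), 'yaw': np.float64(0.07706664717087541)}
{'uv': array([257.4, 191.6]), 'xy': array([0.53800391, 0.19284999]), 'size': (14, 13), 'yaw': np.float64(-0.5253742385180278)}
{'uv': array([471.7, 118.3]), 'xy': array([0.56646997, 0.34795737]), 'size': (7, 5), 'yaw': np.float64(-0.5254037330271002)}
{'uv': array([364.9,  64.6]), 'xy': array([0.49913666, 0.29706259]), 'size': (66, 19), 'yaw': np.float64(0.9609840359128712)}
[0.5501 0.1858 0.3275] 1.0454992492260835 [ 2.37397462e-01  1.26762481e-01  1.63471857e+00 -1.56132065e-05
  1.37984183e+00 -8.08098808e-01]
[-0.002, -0.001, 0.323] turn 0.001
  at [0.5503 0.1855 0.096 ] 1.042
```

View pics/w8.png

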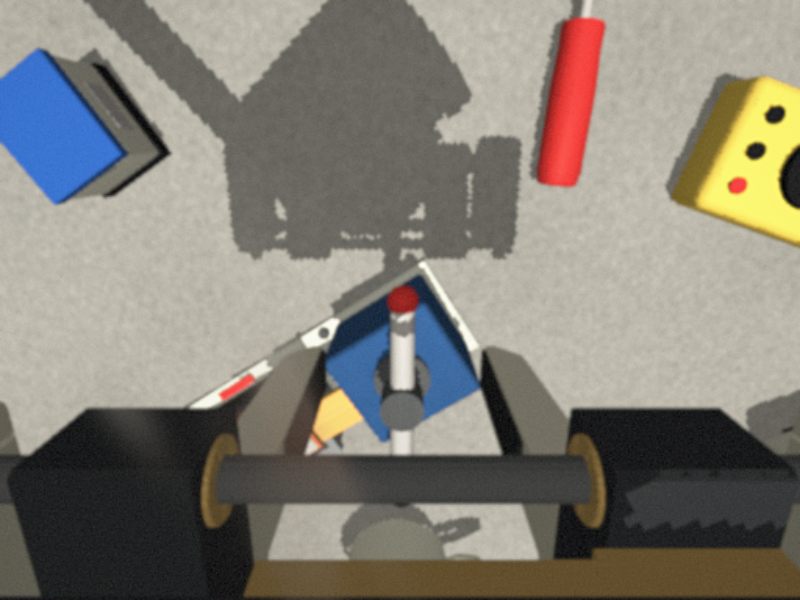

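The rod is vertical at column 402, centred between the fingers, with the red tip at (402,298). I descend, grip and make the first half turn.

>>> arm_command([
  [-0.002,-0.001,0.08,0,0,0],
  [-0.002,-0.001,0.16,0,0,0],
  [-0.002,-0.001,0.24,0,0,0],
  [-0.002,-0.001,0.32,0,0,0],
  [-0.002,-0.001,0.32,0,0,0],
])

```text
t: 48.2
tool_pos: [0.5494, 0.1854, 0.2609]
orientation: [-0.814, -3.031, 0.003]
force: [-0.7, 0.4, -0.3]
opening: 0.0606
gripper_force: 0.0
```

>>> arm_command([
  [0,0,0,0,0,0],
  [0,0,0,0,0,0],
  [0,0,0,0,0,0],
  [0,0,0,0,0,0],
  [0,0,0,0,0,0],
], fingers=1, force=30)

```text
t: 48.82
tool_pos: [0.5503, 0.1856, 0.2635]
orientation: [0.815, 3.034, 0.0]
force: [0.2, -0.0, 0.5]
opening: 0.0152
gripper_force: 0.0
```

>>> arm_command([
  [0,0,0,0,0,0],
  [-0.0026,0.0329,0,0,0,0.05],
  [-0.0103,0.0649,0,0,0,0.1],
  [-0.0229,0.0953,0,0,0,0.15],
  [-0.0401,0.1234,0,0,0,0.2],
])

```text
t: 49.45
tool_pos: [0.5697, 0.2028, 0.2634]
orientation: [1.719, 2.629, -0.001]
force: [-0.4, -3.3, 2.1]
opening: 0.011
gripper_force: 30.0
```

```bash
python3 - <<'E'
from h import *
s=read_state();print(np.round(s["tool_pos"],4),yaw(),s["force"],s["wrist_torque"],s["opening"])
p=np.array(s["tool_pos"])[:2]-[.5866,.1643];print(np.linalg.norm(p),np.arctan2(p[1],p[0])-np.pi/2)
E
```

```text
[0.5697 0.2028 0.2634] 0.41255498773637583 [-0.36434087 -3.34840662  2.06451921] [-0.54729292  0.19256822  0.02011099] 0.010976186370089056
0.04203475888530319 0.4138041054151955
```

>>> arm_command([
  [-0.0026,0.0329,0,0,0,0.05],
  [-0.0103,0.0649,0,0,0,0.1],
  [-0.0229,0.0953,0,0,0,0.15],
  [-0.0401,0.1234,0,0,0,0.2],
  [-0.0615,0.1485,0,0,0,0.25],
])

```text
t: 50.08
tool_pos: [0.6018, 0.2034, 0.2634]
orientation: [2.594, 1.771, -0.001]
force: [-2.0, -3.2, 2.5]
opening: 0.011
gripper_force: 30.0
```

>>> arm_command([
  [-0.0026,0.0329,0,0,0,0.05],
  [-0.0103,0.0649,0,0,0,0.1],
  [-0.0229,0.0953,0,0,0,0.15],
  [-0.0401,0.1234,0,0,0,0.2],
  [-0.0615,0.1485,0,0,0,0.25],
])

```text
t: 50.7
tool_pos: [0.625, 0.1813, 0.2634]
orientation: [3.075, 0.644, -0.001]
force: [-2.5, -1.9, 3.2]
opening: 0.0109
gripper_force: 30.0
```

>>> arm_command([
  [-0.0026,0.0329,0,0,0,0.05],
  [-0.0103,0.0649,0,0,0,0.1],
  [-0.0229,0.0953,0,0,0,0.15],
  [-0.0401,0.1234,0,0,0,0.2],
  [-0.0615,0.1485,0,0,0,0.25],
])

```text
t: 51.32
tool_pos: [0.6258, 0.1492, 0.2634]
orientation: [3.087, -0.582, -0.0]
force: [-1.7, -0.6, 1.3]
opening: 0.0112
gripper_force: 30.1
```

>>> arm_command([
  [-0.0026,0.0329,0,0,0,0.05],
  [-0.0026,0.0329,0,0,0,0.05],
  [-0.0026,0.0329,0,0,0,0.05],
  [-0.0026,0.0329,0,0,0,0.05],
  [-0.0026,0.0329,0,0,0,0.05],
])

```text
t: 51.95
tool_pos: [0.623, 0.1434, 0.2634]
orientation: [3.034, -0.813, 0.0]
force: [-2.3, -4.3, 3.0]
opening: 0.0109
gripper_force: 30.0
```

```bash
python3 - <<'E'
from h import *
s=read_state();print(np.round(s["tool_pos"],4),yaw(),s["force"],s["wrist_torque"],s["opening"],s["q"])
p=np.array(s["tool_pos"])[:2]-[.5866,.1643];print(np.linalg.norm(p),np.arctan2(p[1],p[0])-np.pi/2)
E
```

```text
[0.623  0.1434 0.2634] -2.0944080334687927 [-2.33374049 -4.32758141  2.99633656] [-0.68794699  0.53496611  0.15104487] 0.010938844047266657 [ 1.46248554e-01  3.37610358e-01  1.51220530e+00 -4.79305586e-04
  1.29192895e+00  2.24078852e+00]
0.041965878331453425 -2.0912110142182927
```

>>> arm_command([
  [0,0,0,0,0,0],
  [0,0,0,0,0,0],
  [0,0,0,0,0,0],
  [0,0,-0.1,0,0,0],
  [0,0,-0.25,0,0,0],
], fingers=-0.3)

```text
t: 52.58
tool_pos: [0.6226, 0.1436, 0.314]
orientation: [3.034, -0.815, -0.002]
force: [0.9, -0.5, 0.4]
opening: 0.0562
gripper_force: 0.0
```

>>> arm_command([
  [-0.0026,-0.0329,0,0,0,-0.05],
  [-0.0103,-0.0649,0,0,0,-0.1],
  [-0.0229,-0.0953,0,0,0,-0.15],
  [-0.0401,-0.1234,0,0,0,-0.2],
  [-0.0615,-0.1485,0,0,0,-0.25],
])

```text
t: 53.2
tool_pos: [0.6275, 0.1757, 0.3152]
orientation: [-3.114, -0.416, -0.003]
force: [-0.1, 0.2, -0.1]
opening: 0.0606
gripper_force: 0.0
```

>>> arm_command([
  [-0.0026,-0.0329,0,0,0,-0.05],
  [-0.0103,-0.0649,0,0,0,-0.1],
  [-0.0229,-0.0953,0,0,0,-0.15],
  [-0.0401,-0.1234,0,0,0,-0.2],
  [-0.0615,-0.1485,0,0,0,-0.25],
])

```text
t: 53.82
tool_pos: [0.6078, 0.2012, 0.3152]
orientation: [2.717, 1.576, 0.003]
force: [0.1, 0.1, 0.6]
opening: 0.0605
gripper_force: 0.0
```

>>> arm_command([
  [-0.0026,-0.0329,0,0,0,-0.05],
  [-0.0103,-0.0649,0,0,0,-0.1],
  [-0.0229,-0.0953,0,0,0,-0.15],
  [-0.0401,-0.1234,0,0,0,-0.2],
  [-0.0615,-0.1485,0,0,0,-0.25],
])

```text
t: 54.45
tool_pos: [0.5759, 0.2054, 0.3152]
orientation: [1.907, 2.496, 0.003]
force: [-1.1, 0.9, -0.7]
opening: 0.0605
gripper_force: 0.0
```

>>> arm_command([
  [-0.0026,-0.0329,0,0,0,-0.05],
  [-0.0103,-0.0649,0,0,0,-0.1],
  [-0.0229,-0.0953,0,0,0,-0.15],
  [-0.0401,-0.1234,0,0,0,-0.2],
  [-0.0615,-0.1485,0,0,0,-0.25],
])

```text
t: 55.08
tool_pos: [0.5504, 0.1856, 0.3152]
orientation: [0.806, 3.035, 0.002]
force: [-0.0, 0.4, -0.1]
opening: 0.0602
gripper_force: 0.0
```

>>> arm_command([
  [0,0,0,0,0,0],
  [0,0,0,0,0,0],
  [0,0,0,0,0,0],
  [0,0,0,0,0,0],
  [0,0,0,0,0,0],
])

```text
t: 55.7
tool_pos: [0.5503, 0.1857, 0.3132]
orientation: [-0.815, -3.034, 0.0]
force: [-0.4, -0.1, -0.1]
opening: 0.0601
gripper_force: 0.0
```

```bash
python3 - <<'E'
from h import *
s=read_state();print(np.round(s["tool_pos"],4),yaw(),s["force"],s["opening"])
c=read_camera("wrist");show(c,"w9.png")
th=2.613;H=np.array([.5866,.1643]);p=H+.042*np.array([np.cos(th),np.sin(th)])
plan([(*p,.096,th-np.pi/2)])
E
```

```text
[0.5503 0.1857 0.3132] 1.045604445536412 [-0.41224805 -0.07967091 -0.05068413] 0.06014919768595982
[-0.001, -0.001, 0.251] turn 0.001
  at [0.5503 0.1855 0.096 ] 1.042
```

View pics/w9.png

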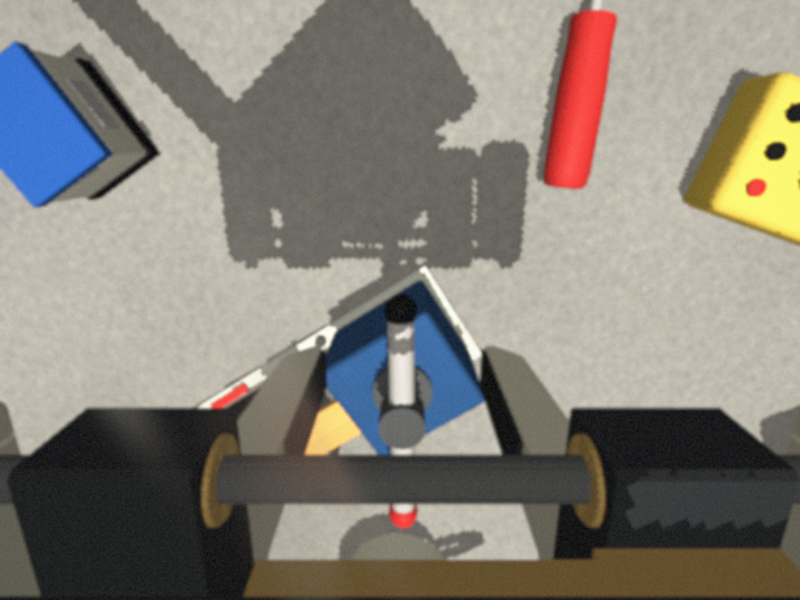

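The black end is now in front at (401,310) and the rod is aligned again, so the first half turn held. Next is the second half turn and the return.

>>> arm_command([
  [0,0,0.08,0,0,0],
  [0,0,0.16,0,0,0],
  [0,0,0.25,0,0,0],
  [0,0,0.25,0,0,0],
  [0,0,0.25,0,0,0],
])

```text
t: 56.38
tool_pos: [0.5503, 0.1856, 0.2633]
orientation: [-0.815, -3.034, 0.0]
force: [0.2, 1.1, 0.3]
opening: 0.0603
gripper_force: 0.0
```

>>> arm_command([
  [0,0,0,0,0,0],
  [0,0,0,0,0,0],
  [0,0,0,0,0,0],
  [0,0,0,0,0,0],
  [0,0,0,0,0,0],
], fingers=1, force=30)

```text
t: 57.0
tool_pos: [0.5503, 0.1856, 0.2634]
orientation: [0.815, 3.034, -0.0]
force: [0.3, -0.0, 0.0]
opening: 0.0147
gripper_force: 0.0
```

>>> arm_command([
  [0,0,0,0,0,0],
  [-0.0026,0.0329,0,0,0,0.05],
  [-0.0103,0.0649,0,0,0,0.1],
  [-0.0229,0.0953,0,0,0,0.15],
  [-0.0401,0.1234,0,0,0,0.2],
])

```text
t: 57.62
tool_pos: [0.5696, 0.2028, 0.2633]
orientation: [-1.719, -2.629, 0.001]
force: [-0.9, -2.1, 2.6]
opening: 0.011
gripper_force: 30.0
```

>>> arm_command([
  [-0.0026,0.0329,0,0,0,0.05],
  [-0.0103,0.0649,0,0,0,0.1],
  [-0.0229,0.0953,0,0,0,0.15],
  [-0.0401,0.1234,0,0,0,0.2],
  [-0.0615,0.1485,0,0,0,0.25],
])

```text
t: 58.25
tool_pos: [0.6018, 0.2035, 0.2634]
orientation: [2.594, 1.771, -0.001]
force: [-2.1, -3.0, 2.9]
opening: 0.0109
gripper_force: 30.0
```

>>> arm_command([
  [-0.0026,0.0329,0,0,0,0.05],
  [-0.0103,0.0649,0,0,0,0.1],
  [-0.0229,0.0953,0,0,0,0.15],
  [-0.0401,0.1234,0,0,0,0.2],
  [-0.0615,0.1485,0,0,0,0.25],
])

```text
t: 58.88
tool_pos: [0.625, 0.1814, 0.2633]
orientation: [3.075, 0.644, -0.001]
force: [-2.7, -0.5, 2.5]
opening: 0.0109
gripper_force: 30.0
```

>>> arm_command([
  [-0.0026,0.0329,0,0,0,0.05],
  [-0.0103,0.0649,0,0,0,0.1],
  [-0.0229,0.0953,0,0,0,0.15],
  [-0.0401,0.1234,0,0,0,0.2],
  [-0.0615,0.1485,0,0,0,0.25],
])

```text
t: 59.5
tool_pos: [0.6259, 0.1492, 0.2633]
orientation: [3.087, -0.582, 0.0]
force: [-0.0, -0.3, 1.2]
opening: 0.0112
gripper_force: 30.1
```

>>> arm_command([
  [-0.0026,0.0329,0,0,0,0.05],
  [-0.0026,0.0329,0,0,0,0.05],
  [-0.0026,0.0329,0,0,0,0.05],
  [-0.0026,0.0329,0,0,0,0.05],
  [-0.0026,0.0329,0,0,0,0.05],
])

```text
t: 60.12
tool_pos: [0.6231, 0.1434, 0.2633]
orientation: [3.034, -0.813, 0.0]
force: [-0.1, -3.8, 1.1]
opening: 0.0109
gripper_force: 30.0
```

>>> arm_command([
  [0,0,0,0,0,0],
  [0,0,0,0,0,0],
  [0,0,0,0,0,0],
  [0,0,-0.1,0,0,0],
  [0,0,-0.25,0,0,0],
], fingers=-0.3)

```text
t: 60.75
tool_pos: [0.6226, 0.1435, 0.314]
orientation: [3.034, -0.815, -0.002]
force: [0.4, 0.0, -0.2]
opening: 0.0559
gripper_force: 0.0
```

>>> arm_command([
  [-0.0026,-0.0329,0,0,0,-0.05],
  [-0.0103,-0.0649,0,0,0,-0.1],
  [-0.0229,-0.0953,0,0,0,-0.15],
  [-0.0401,-0.1234,0,0,0,-0.2],
  [-0.0615,-0.1485,0,0,0,-0.25],
])

```text
t: 61.38
tool_pos: [0.6275, 0.1757, 0.3152]
orientation: [-3.114, -0.416, -0.003]
force: [0.3, 0.4, -0.6]
opening: 0.0605
gripper_force: 0.0
```

>>> arm_command([
  [-0.0026,-0.0329,0,0,0,-0.05],
  [-0.0103,-0.0649,0,0,0,-0.1],
  [-0.0229,-0.0953,0,0,0,-0.15],
  [-0.0401,-0.1234,0,0,0,-0.2],
  [-0.0615,-0.1485,0,0,0,-0.25],
])

```text
t: 62.0
tool_pos: [0.6078, 0.2012, 0.3152]
orientation: [2.717, 1.576, 0.003]
force: [-0.4, -0.1, 0.2]
opening: 0.0605
gripper_force: 0.0
```

>>> arm_command([
  [-0.0026,-0.0329,0,0,0,-0.05],
  [-0.0103,-0.0649,0,0,0,-0.1],
  [-0.0229,-0.0953,0,0,0,-0.15],
  [-0.0401,-0.1234,0,0,0,-0.2],
  [-0.0615,-0.1485,0,0,0,-0.25],
])

```text
t: 62.62
tool_pos: [0.5759, 0.2054, 0.3153]
orientation: [1.907, 2.496, 0.003]
force: [-0.2, 0.5, 0.2]
opening: 0.0606
gripper_force: 0.0
```

>>> arm_command([
  [-0.0026,-0.0329,0,0,0,-0.05],
  [-0.0103,-0.0649,0,0,0,-0.1],
  [-0.0229,-0.0953,0,0,0,-0.15],
  [-0.0401,-0.1234,0,0,0,-0.2],
  [-0.0615,-0.1485,0,0,0,-0.25],
])

```text
t: 63.25
tool_pos: [0.5504, 0.1857, 0.3152]
orientation: [0.806, 3.035, 0.002]
force: [-0.2, -0.9, -0.3]
opening: 0.0605
gripper_force: 0.0
```

>>> arm_command([
  [0,0,0,0,0,0],
  [0,0,0,0,0,0],
  [0,0,0,0,0,0],
  [0,0,0,0,0,0],
  [0,0,0,0,0,0],
])

```text
t: 63.88
tool_pos: [0.5503, 0.1857, 0.3133]
orientation: [-0.815, -3.034, 0.0]
force: [-0.6, -0.4, -0.7]
opening: 0.0602
gripper_force: 0.0
```

```bash
python3 - <<'E'
from h import *
c=read_camera("wrist");show(c,"w10.png")
for b in blobs(c,"red",.096,30): 
    if abs(b["xy"][0]-.54)<.03: print(b)
s=read_state();print(np.round(s["tool_pos"],4),yaw(),s["opening"])
c=read_camera("top");
for b in blobs(c,"orange",.057,60): print(b)
E
```

```text
{'uv': array([146.5, 254.1]), 'xy': array([0.53524365, 0.09909309]), 'size': (21, 4), 'yaw': np.float64(0.09541485336324795)}
{'uv': array([256.1, 197.9]), 'xy': array([0.53729742, 0.19195525]), 'size': (14, 13), 'yaw': np.float64(-0.5249519943271954)}
{'uv': array([483.6, 119.6]), 'xy': array([0.56532452, 0.34612296]), 'size': (7, 6), 'yaw': np.float64(-0.525075431843721)}
[0.5503 0.1857 0.3133] 1.0457226315333754 0.0609625396488798
{'uv': array([256.3, 189.5]), 'xy': array([ 0.59683447, -0.0410733 ]), 'size': (229, 38), 'yaw': np.float64(0.035592236668473554)}
{'uv': array([500.5, 164.2]), 'xy': array([ 0.65077039, -0.75389203]), 'size': (274, 23), 'yaw': np.float64(-1.4008304399040838)}
{'uv': array([506.3, 142. ]), 'xy': array([ 0.71076477, -0.76446582]), 'size': (187, 50), 'yaw': np.float64(1.4503101253897497)}
```

The red tip is back in place after two half turns, and the bar is still seated at (0.597, -0.041). For the last turn I go about 126° and then ease to the stop.

>>> arm_command([
  [0,0,0.08,0,0,0],
  [0,0,0.16,0,0,0],
  [0,0,0.25,0,0,0],
  [0,0,0.25,0,0,0],
  [0,0,0.25,0,0,0],
])

```text
t: 64.6
tool_pos: [0.5503, 0.1856, 0.2633]
orientation: [-0.815, -3.034, 0.0]
force: [0.9, 0.3, -0.3]
opening: 0.0602
gripper_force: 0.0
```

>>> arm_command([
  [0,0,0,0,0,0],
  [0,0,0,0,0,0],
  [0,0,0,0,0,0],
  [0,0,0,0,0,0],
  [0,0,0,0,0,0],
], fingers=1, force=30)

```text
t: 65.22
tool_pos: [0.5503, 0.1856, 0.2634]
orientation: [0.815, 3.034, 0.0]
force: [0.1, -0.4, -0.4]
opening: 0.0151
gripper_force: 0.0
```

>>> arm_command([
  [0,0,0,0,0,0],
  [-0.0026,0.0329,0,0,0,0.05],
  [-0.0103,0.0649,0,0,0,0.1],
  [-0.0229,0.0953,0,0,0,0.15],
  [-0.0401,0.1234,0,0,0,0.2],
])

```text
t: 65.85
tool_pos: [0.5696, 0.2028, 0.2633]
orientation: [-1.719, -2.629, 0.001]
force: [-1.1, -3.2, 2.3]
opening: 0.011
gripper_force: 30.0
```

>>> arm_command([
  [-0.0026,0.0329,0,0,0,0.05],
  [-0.0103,0.0649,0,0,0,0.1],
  [-0.0229,0.0953,0,0,0,0.15],
  [-0.0401,0.1234,0,0,0,0.2],
  [-0.0615,0.1485,0,0,0,0.25],
])

```text
t: 66.47
tool_pos: [0.6018, 0.2035, 0.2633]
orientation: [2.595, 1.771, -0.001]
force: [-2.1, -3.2, 2.6]
opening: 0.0108
gripper_force: 30.0
```

>>> arm_command([
  [-0.0026,0.0329,0,0,0,0.05],
  [-0.0103,0.0649,0,0,0,0.1],
  [-0.0229,0.0953,0,0,0,0.15],
  [-0.0401,0.1234,0,0,0,0.2],
  [-0.0615,0.1485,0,0,0,0.25],
])

```text
t: 67.1
tool_pos: [0.625, 0.1814, 0.2633]
orientation: [3.075, 0.644, -0.001]
force: [-1.6, -1.1, 2.0]
opening: 0.0108
gripper_force: 30.0
```

>>> arm_command([
  [-0.0006,0.0165,0,0,0,0.025],
  [-0.0026,0.0329,0,0,0,0.05],
  [-0.0026,0.0329,0,0,0,0.05],
  [-0.0026,0.0329,0,0,0,0.05],
  [-0.0026,0.0329,0,0,0,0.05],
])

```text
t: 67.72
tool_pos: [0.6272, 0.1752, 0.2633]
orientation: [3.114, 0.41, -0.0]
force: [-1.6, -3.4, 2.0]
opening: 0.0111
gripper_force: 30.0
```

```bash
cat > tq.py <<'E'
from h import *
s=read_state();p=np.array(s["tool_pos"])[:2]-[.5866,.1643];f=np.array(s["force"]);t=np.array(s["wrist_torque"])
print("yaw",yaw(),"pos angle",np.arctan2(p[1],p[0])-np.pi/2,"f",f.round(1),"t",t.round(2),"tangential",(f[0]*p[1]-f[1]*p[0])/np.linalg.norm(p),s["opening"])
E
python3 tq.py
```

```text
yaw -1.3091920754129296 pos angle -1.3087321825116853 f [-1.6 -3.4  2. ] t [-0.63  0.37  0.  ] tangential 2.892028149037762 0.011062651964938879
```

>>> arm_command([
  [-0.0002,0.0099,0,0,0,0.015],
  [-0.0008,0.0198,0,0,0,0.03],
  [-0.0019,0.0279,0,0,0,0.0425],
  [-0.0026,0.0329,0,0,0,0.05],
  [-0.0026,0.0329,0,0,0,0.05],
])

```text
t: 68.35
tool_pos: [0.6283, 0.1689, 0.2633]
orientation: [-3.137, -0.163, 0.0]
force: [-2.1, -1.1, 2.5]
opening: 0.011
gripper_force: 30.1
```

>>> arm_command([
  [-0.0001,0.0066,0,0,0,0.01],
  [-0.0004,0.0132,0,0,0,0.02],
  [-0.0006,0.0165,0,0,0,0.025],
  [-0.0006,0.0165,0,0,0,0.025],
  [-0.0006,0.0165,0,0,0,0.025],
])

```text
t: 68.97
tool_pos: [0.6286, 0.166, 0.2634]
orientation: [-3.141, -0.04, -0.0]
force: [-1.9, 3.9, 1.1]
opening: 0.0114
gripper_force: 30.2
```

```bash
python3 tq.py
```

```text
yaw -1.5452655051659154 pos angle -1.530863188616862 f [-1.9  3.9  1.1] t [0.52 0.46 0.18] tangential -3.989858265746096 0.011355616254043653
```

>>> arm_command([
  [-0.0001,0.0066,0,0,0,0.008],
  [-0.0002,0.0099,0,0,0,0.012],
  [-0.0002,0.0099,0,0,0,0.012],
  [-0.0002,0.0099,0,0,0,0.012],
  [-0.0002,0.0099,0,0,0,0.012],
])

```text
t: 69.6
tool_pos: [0.6285, 0.1653, 0.2634]
orientation: [-3.139, 0.018, -0.001]
force: [-1.1, 10.9, -0.6]
opening: 0.0113
gripper_force: 31.0
```

```bash
python3 tq.py
```

```text
yaw -1.582508117332918 pos angle -1.5467066747987033 f [-1.1 10.9 -0.6] t [1.69 0.34 0.42] tangential -10.899542070283534 0.011312095984030305
```

The force climbs to 11 N at the predicted angle, so it is at the stop. I release, retreat and check.

>>> arm_command([
  [0,0,0,0,0,0],
  [0,0,0,0,0,0],
  [0,0,0,0,0,0],
  [0,0,-0.1,0,0,0],
  [0,0,-0.3,0,0,0],
], fingers=-0.3)

```text
t: 70.22
tool_pos: [0.628, 0.1632, 0.323]
orientation: [3.141, -0.021, -0.005]
force: [0.5, 0.3, 1.0]
opening: 0.0565
gripper_force: 0.0
```

>>> arm_command([
  [0,0,-0.3,0,0,0],
  [0,0,-0.6,0,0,-0.05],
  [-0.2,-0.2,-0.8,0,0,-0.1],
  [-0.4,-0.4,-0.8,0,0,-0.15],
  [-0.6,-0.6,-0.8,0,0,-0.2],
])

```text
t: 70.85
tool_pos: [0.5088, 0.2859, 0.4866]
orientation: [-2.991, -0.958, -0.007]
force: [-0.0, 1.1, 0.7]
opening: 0.0608
gripper_force: 0.0
```

>>> arm_command([
  [0,0,0,0,0,-0.05],
  [0,0,0,0,0,-0.1],
  [0,0,0,0,0,-0.15],
  [0,0,0,0,0,-0.2],
  [0,0,0,0,0,-0.25],
])

```text
t: 71.47
tool_pos: [0.51, 0.2849, 0.4853]
orientation: [2.396, 2.031, 0.003]
force: [-0.9, 0.5, -0.1]
opening: 0.0604
gripper_force: 0.0
```

```bash
python3 - <<'E'
from h import *
s=read_state();print(np.round(s["tool_pos"],4),yaw(),s["t"])
a=read_camera("top")["image"];b=read_camera("scene")["image"]
cv2.imwrite("pics/end.png",np.hstack([cv2.resize(a[140:240,150:320],(400,235*1),interpolation=cv2.INTER_CUBIC),cv2.resize(b[150:270,190:340],(400,235),interpolation=cv2.INTER_CUBIC)])[:,:,::-1])
E
```

```text
[0.51   0.2849 0.4853] -0.16486341868599586 71.475
```

View pics/end.png

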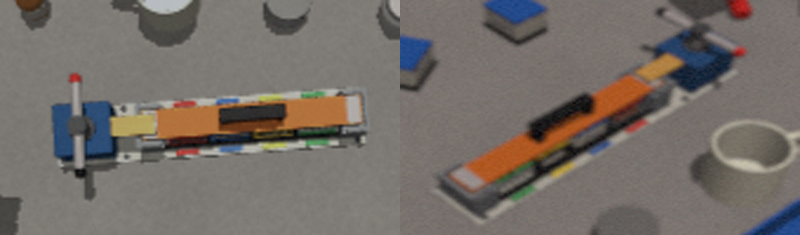

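The crop shows the brass bolt at (133,125) covering the bar's near end, the bar flat in its seat, and the T-handle across the rack. I hand the job in.

```bash
python3 -c "
from plant import *
print(close_job())"
```

```text
the job is handed in; nothing more can be done
None
```

The job is handed in: all four modules stand in their matching wells, the keeper bar lies in its seat, and the T-handle was turned clockwise to its stop, with the last picture showing the bolt over the bar's end.

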